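# Top up the four-bottle carrier and latch it for transport

### The arm

A 7-joint arm with a two-finger parallel gripper is mounted at the origin on a cart in front of the work surface, level with it; the furniture and walls round the work are solid. World frame = base frame: x ahead of the robot, y to its left, z up, the work surface at z = 0. Lengths are in m, angles in rad, forces in N, time in s.
With the tool pointing down it reaches from about 0.4 to 0.925 m from the base axis. Payload 5.6 kg.
Tool frame: the origin (TCP) lies at the very end of the fingers, on their centre line; the grasp point (between the pads) lies 19 mm behind it; y points along the fingers, x is the direction in which the jaws open and shut, and the axes are right-handed (so a half turn about y gives the same grasp; the last joint's range is limited). The gripper opens to 85 mm and grips with 20 to 120 N. Pads are 22 mm wide; open, the fingers measure 114 mm over their backs; the gripper's body (76 mm by 85 mm) begins 54 mm behind the grasp point. The pads swing forward as they close: fully open they stand 13 mm farther back than shut.
Start: joints at [-1.255, 0.468, -0.012, 1.603, 0.006, 1.071, -0.056], TCP at [0.228, 0.609, 0.207] pointing down, gripper open.
Joint ranges: [-2.53, 2.53], [-0.31, 2.02], [-1.57, 1.55], [0.28, 2.44], [-1.29, 4.43], [0.15, 1.84], [-2.92, 2.92]. Speed limits (rad/s): [2.57, 2.57, 3.14, 3.14, 3.14, 3.14, 3.14].

### API

Orientations are given as a rotation vector (axis times angle).
In Python, from bench import robot, snapshot, camera_params gives the robot as it stands.
- The arm moves only by the shell command python3 -m inch 'ROWS' [OPENING]. ROWS is a JSON object of lists of equal length, an entry for each row: "xyz": the shift along the tool's x, y, z in mm, a list of three; "spin": the turn about the tool's y in rad. A call has 1 to 5 rows; each row shifts and turns the commanded pose from where the row before left it, along the tool's axes as they then stand; what a row does not reach is not made up. A row lasts 1/12 s, in which the tool goes at most 41.7 mm and 7.16 degrees, less where a joint would pass 70% of its speed; a pose out of reach is approached as far as the arm can. A call with a gripper value outside its range is refused whole. OPENING is the closure, from -1 (fully open) to 1 (shut), set as the call begins (- or left out, the last holds). The fingers move at their own pace and stop on an object; the grip force is fixed at half the most. Time passes only in rows, so rows that do not move let the fingers close. It gives the time, the measured TCP pose, the force and the opening at its end, in the units of the state.
- robot.get_state(): the state, without advancing time (a new reading comes with each control period).
- snapshot(name): name is "scene" or "top" or "wrist"; returns the picture (420x560x3 uint8, blue, green, red); there is no depth.
- camera_params(name): a dict with "camera_matrix" (3x3 intrinsics, pixels), "R" (3x3) and "t" (3): a world point X has camera coordinates R X + t; the wrist camera has in their place "tool_from_camera" (4x4, takes a point from camera to tool coordinates, whose origin is the TCP and whose axes are the tool frame's). Camera axes: x right, y down, z forward; pixel columns grow to the right and rows downward; lengths in m; the calibration is good to about 2 mm. A picture is of the moment at which its call begins: read the wrist's pose just before it. camera_params takes no time and is no camera call.
- robot.job_done(): hands the job in, once; it reports no verdict.
The state is a dict: "clock": time; "joint_pos": joint angles; "dq": joint speeds; "tau": joint torques, N m; "eef_pos": TCP position; "ee_rot": TCP orientation; "contact_force": force on the tool from outside, world axes, zero at the start; "wrist_torque": the same for the moment, N m; "opening": finger opening in m.
Only numpy, scipy, OpenCV 4.12 (cv2) and the standard library are available. Lean on these libraries where they do the work, as an engineer would, in place of code of your own. Each camera call takes 0.05 s, during which the arm holds its last target. There are 200 camera calls.

### The job

Get the bottle carrier ready to travel with four bottles in it: lift its latch bar out of the keeper and swing it aside, lift the lid off by its knob and stand it upright on the bench, then fill the empty pockets with bottles from the bench, one to a pocket, leaving any left over standing on the bench. Put the lid back fully home, then lift the latch bar over the keeper and let it drop into the notch. Do not disturb the beaker or the thermometer case.

Things in the scene. Friction and masses are not known exactly. Their poses are not given: they have to be found in the camera images.
- carrier: aluminium bottle carrier, fixed to the bench; origin on the bench under its centre, y along its length. Box 249 (y) x 66 mm (x), walls 52 mm high, a row of four open pockets; a ledge round the outside, top at 38 mm, carries the lid. Posts at y = 0: pivot post at x = +68 mm, 150 mm high, keeper post at x = -68 mm, 182 mm high. Wire loops stand out 25 mm at both ends, 18 mm high
- lid: loose deep aluminium lid, 263 (y) x 80 mm (x), open below, 97 mm tall, about 0.3 kg; origin at the centre of the skirt's lower edge. On top, in the middle, a black bar-shaped knob 24 mm wide (x), 72 long (y), 24 high (97 to 121 mm above the origin). Its skirt goes over the outside of the carrier's box with 4 mm to spare each side, either way round. Lift it 100 mm to clear bottles inside
- lid_seat (a point): point fixed to the carrier on its axis, 38 mm above the bench, where the lid's origin is when the lid is fully home on the ledge; axes as the carrier's. The bench left of the carrier (x 0.30 to 0.58, y 0.22 to 0.38 m) is clear to set the lid down
- bar_swing (a joint): swing of the latch bar about the vertical axis of the pivot post, rad; 0 = across the middle of the lid, over the keeper (towards the carrier's -x); positive swings the free end towards the carrier's -y, negative towards +y; limits +-1.9. Light friction holds it where it is left. About 1.55 rad either way clears the lid
- bar_lift (a joint): lift of the latch bar about its pin at bar_pivot, rad; 0 = level and down (in the notch, or held by a stop when swung aside), positive = free end raised, up to 0.9; it falls by its own weight when let go
- bar_pivot (a point): the bar's pivot: on the pivot post's axis, 167 mm above the bench
- bar_knob (a point): middle of the upright round black knob on the bar's free end, 22 mm diameter, 36 mm high, 175 mm from the pivot; with the bar level this point is 190 mm above the bench, the knob runs from 172 to 208 mm. The steel bar under it is 10 x 10 mm, its underside at 162 mm, 3 mm above the knob of the seated lid
- notch (a point): where the bar lies in the keeper: middle of the notch, 136 mm from the pivot, 167 mm above the bench. The notch is 16 mm wide between two steel tines 7 mm thick, which reach 182 mm, 20 mm above the bar's underside: to pass over them the bar's knob must be raised 30 mm or more
- pocket1 (a point): centre of the floor of the carrier's pocket 1 (1 at the carrier's +y end, 4 at its -y end), 8 mm above the bench, where a bottle's origin comes to stand; the pocket is 58 x 58 mm, pitch 61 mm, dividers up to 44 mm
- pocket2 (a point): centre of the floor of the carrier's pocket 2 (1 at the carrier's +y end, 4 at its -y end), 8 mm above the bench, where a bottle's origin comes to stand; the pocket is 58 x 58 mm, pitch 61 mm, dividers up to 44 mm
- pocket3 (a point): centre of the floor of the carrier's pocket 3 (1 at the carrier's +y end, 4 at its -y end), 8 mm above the bench, where a bottle's origin comes to stand; the pocket is 58 x 58 mm, pitch 61 mm, dividers up to 44 mm
- pocket4 (a point): centre of the floor of the carrier's pocket 4 (1 at the carrier's +y end, 4 at its -y end), 8 mm above the bench, where a bottle's origin comes to stand; the pocket is 58 x 58 mm, pitch 61 mm, dividers up to 44 mm
- in1: bottle that stands in pocket 1 at the start, or absent: round plastic screw-cap bottle, 49 mm diameter, 117 mm tall with its cap (full width up to about 85 mm, the cap is narrower), 0.14 kg, about a third full, so bottom-heavy; origin at the centre of its underside, z up; grasp the body from above, across its diameter
- in2: bottle that stands in pocket 2 at the start, or absent: round plastic screw-cap bottle, 49 mm diameter, 117 mm tall with its cap (full width up to about 85 mm, the cap is narrower), 0.14 kg, about a third full, so bottom-heavy; origin at the centre of its underside, z up; grasp the body from above, across its diameter
- in3: bottle that stands in pocket 3 at the start, or absent: round plastic screw-cap bottle, 49 mm diameter, 117 mm tall with its cap (full width up to about 85 mm, the cap is narrower), 0.14 kg, about a third full, so bottom-heavy; origin at the centre of its underside, z up; grasp the body from above, across its diameter
- in4: bottle that stands in pocket 4 at the start, or absent: round plastic screw-cap bottle, 49 mm diameter, 117 mm tall with its cap (full width up to about 85 mm, the cap is narrower), 0.14 kg, about a third full, so bottom-heavy; origin at the centre of its underside, z up; grasp the body from above, across its diameter
- spare1: bottle that stands on the bench at the start, or absent: round plastic screw-cap bottle, 49 mm diameter, 117 mm tall with its cap (full width up to about 85 mm, the cap is narrower), 0.14 kg, about a third full, so bottom-heavy; origin at the centre of its underside, z up; grasp the body from above, across its diameter
- spare2: bottle that stands on the bench at the start, or absent: round plastic screw-cap bottle, 49 mm diameter, 117 mm tall with its cap (full width up to about 85 mm, the cap is narrower), 0.14 kg, about a third full, so bottom-heavy; origin at the centre of its underside, z up; grasp the body from above, across its diameter
- spare3: bottle that stands on the bench at the start, or absent: round plastic screw-cap bottle, 49 mm diameter, 117 mm tall with its cap (full width up to about 85 mm, the cap is narrower), 0.14 kg, about a third full, so bottom-heavy; origin at the centre of its underside, z up; grasp the body from above, across its diameter
- spare4: bottle that stands on the bench at the start, or absent: round plastic screw-cap bottle, 49 mm diameter, 117 mm tall with its cap (full width up to about 85 mm, the cap is narrower), 0.14 kg, about a third full, so bottom-heavy; origin at the centre of its underside, z up; grasp the body from above, across its diameter
- beaker: bystander: glass beaker, about 77 mm across and 99 mm tall, standing upright on the bench; origin at the centre of its underside
- case: bystander: flat cream plastic thermometer case, 50 x 170 x 20 mm, long along its y, lying on the bench; origin at the centre of its underside

How it is judged:
By the outcome, as a careful person would: the job done as asked, in the order asked, and still so for the second after the job is handed in, with the robot touching nothing.
Of in1, in2, in3, in4 only 1 to 2 are there at a start; the rules pass over those that are not, and their reading is None.
Of spare1, spare2, spare3, spare4 only 3 to 4 are there at a start; the rules pass over those that are not, and their reading is None.
At some moment in a run one of spare1, spare2, spare3, spare4 may be knocked a few centimetres aside while the robot is not near it.
It also fails if it takes over 208 s, if anything falls off the work surface, if the arm or the gripper's body presses on something with over 40 N, if the wrist force passes 120 N, or if a joint passes its speed limit or range.

## Working session

There is one attempt and no reset: what is moved stays moved. The work goes in short steps, Python scripts to look and compute and a shell command to move; the robot and the scene stay as the last step left them, time stands still between calls to the robot, and variables do not carry over. Pictures are saved under pics/ and viewed, on a budget of 14 in all, crops included, one or two more only if the job needs it, and the job is handed in when it is done.

```bash
ls; mkdir -p pics; python3 - <<'E'
from bench import robot,snapshot,camera_params
import cv2,numpy as np
print(robot.get_state())
for n in("scene","top"):
    cv2.imwrite(f"pics/{n}0.png",snapshot(n)); p=camera_params(n); print(n,p)
print(camera_params("wrist"))
E
```

```text
pics
{'clock': 0.0, 'joint_pos': array([-1.25504909,  0.46837983, -0.01158154,  1.60363228,  0.0059978 ,
        1.07137064, -0.05629771]), 'dq': array([ 1.27016259e-03,  3.21299678e-05,  2.79996899e-04, -3.63449172e-05,
       -1.51503638e-03,  4.81531030e-04,  1.42772445e-03]), 'tau': array([-2.37591485e-04, -5.32366598e+01,  2.14975944e-02, -2.51311058e+01,
        1.15017095e-02,  7.47279322e-03,  1.39521777e-05]), 'eef_pos': array([0.2280858 , 0.60803338, 0.20653303]), 'ee_rot': array([-1.35899034, -0.93996239,  0.94221751]), 'contact_force': array([0.40916414, 0.54913563, 0.51746504]), 'wrist_torque': array([ 0.05079735, -0.00316268, -0.03784185]), 'opening': 0.0854844541480734}
scene {'camera_matrix': array([[423.45452307,   0.        , 284.88989676],
       [  0.        , 423.45452307, 213.67974798],
       [  0.        ,   0.        ,   1.        ]]), 'R': array([[ 0.76253348, -0.64693789, -0.00374961],
       [-0.30070515, -0.34929186, -0.88745231],
       [ 0.57281681,  0.67783963, -0.46088429]]), 't': array([-0.48888372,  0.24487079,  0.91611737])}
top {'camera_matrix': a
[... 192 characters left out ...]
 -0.02534231],
       [-0.99619773,  0.02455546, -0.08358889],
       [ 0.08416315,  0.02336449, -0.99617803]]), 't': array([-0.11956285,  0.56866007,  1.07555051])}
{'camera_matrix': array([[308.40397683,   0.        , 281.27609812],
       [  0.        , 308.40397683, 210.00139373],
       [  0.        ,   0.        ,   1.        ]]), 'tool_from_camera': array([[ 9.99999387e-01, -2.98904200e-04, -1.06608461e-03,
         6.76043787e-04],
       [ 9.48939254e-04, -2.64698510e-01,  9.64330752e-01,
        -1.67497211e-01],
       [-5.70433518e-04, -9.64331172e-01, -2.64698064e-01,
         6.89137619e-02],
       [ 0.00000000e+00,  0.00000000e+00,  0.00000000e+00,
         1.00000000e+00]])}
```

View pics/top0.png

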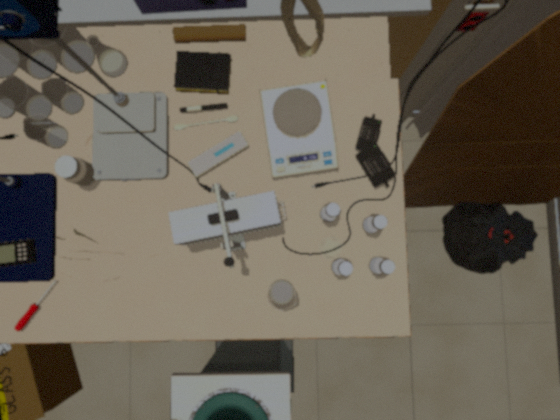

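View pics/scene0.png

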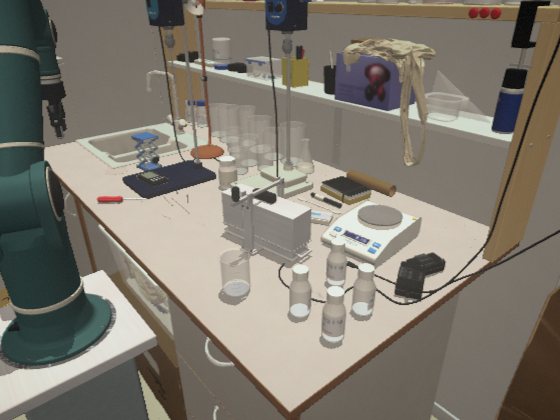

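The top view shows the carrier at about (225,218), with its bar running (218,188)→(229,261) and the knob at the near end. There are four bench bottles at (330,212), (375,224), (343,268) and (382,266), the beaker at (283,293) and the case at (218,155). The scene view agrees: bar knob at (236,193), lid knob at (265,196).

```bash
cat > h.py <<'E'
import numpy as np,cv2
from scipy.spatial.transform import Rotation as Ro
from bench import robot,snapshot,camera_params
def cam(n,s=None):
    p=camera_params(n);K=p["camera_matrix"]
    if n=="wrist":
        s=s or robot.get_state();T=p["tool_from_camera"];Rt=Ro.from_rotvec(s["ee_rot"]).as_matrix()
        Rwc=Rt@T[:3,:3];c=Rt@T[:3,3]+s["eef_pos"];return K,Rwc,c
    return K,p["R"].T,-p["R"].T@p["t"]
def ray(C,px,z):
    K,R,c=C;d=R@np.linalg.inv(K)@np.array([px[0],px[1],1.]);return c+d*(z-c[2])/d[2]
def tri(Cs,pxs):
    A=np.zeros((3,3));b=np.zeros(3)
    for (K,R,c),px in zip(Cs,pxs):
        d=R@np.linalg.inv(K)@np.array([px[0],px[1],1.]);d/=np.linalg.norm(d);P=np.eye(3)-np.outer(d,d);A+=P;b+=P@c
    return np.linalg.solve(A,b)
def proj(C,X):
    K,R,c=C;v=K@(R.T@(np.array(X)-c));return v[:2]/v[2]
def blobs(m,off=(0,0),amin=15):
    n,l,st,ce=cv2.connectedComponentsWithStats(m.astype(np.uint8))
    return [(ce[i]+off,st[i,4]) for i in range(1,n) if st[i,4]>=amin]
def go(X,ang=None):
    "tool-axis shift (mm) to TCP X; spin to make tool x point along world yaw ang (mod pi)"
    s=robot.get_state();R=Ro.from_rotvec(s["ee_rot"]).as_matrix()
    d=R.T@(np.array(X)-s["eef_pos"])*1000
    yaw=np.arctan2(R[1,0],R[0,0]);sp=None
    if ang is not None:
        e=(ang-yaw+np.pi/2)%np.pi-np.pi/2;sp=-e  # tool y is down
    print("shift",d.round(1),"spin",sp,"yaw",yaw.round(4),"tcp",s["eef_pos"].round(4),"ty",R[:,1].round(3),"j7",s["joint_pos"][6].round(2),"clk",round(s["clock"],2))
E
python3 - <<'E'
from h import *
t=cv2.imread("pics/top0.png");C=cam("top");S=cam("scene")
hsv=cv2.cvtColor(t,cv2.COLOR_BGR2HSV)
g=t.max(2)
for nm,(x0,y0,x1,y1) in dict(barknob=(218,250,242,272),lid=(160,180,290,255)).items():
    print(nm,[(c.round(1),a) for c,a in blobs(g[y0:y1,x0:x1]<70,(x0,y0))])
sat=hsv[...,1]
m=((sat<45)&(g>120)).astype(np.uint8)
for c,a in blobs(m,amin=60):
    if 160<c[0]<420 and 120<c[1]<320: print("white",c.round(1),a)
n,l,st,ce=cv2.connectedComponentsWithStats(m)
k=l[230,195]; 
if k: 
    r=cv2.minAreaRect(np.argwhere(l==k)[:,::-1].astype(np.float32)); print(r); print([ray(C,p,.135).round(3) for p in cv2.boxPoints(r)])
print("bar knob tri",tri([C,S],[(229,261),(236,193)]),"lid knob",ray(C,(222,217),.159),ray(S,(265,196),.159))
for p in [(330,212),(375,224),(343,268),(382,266)]: print("bot",ray(C,p,.117).round(3))
print("beaker",ray(C,(283,293),.099),"case",ray(C,(218,155),.02))
go([.5,.2,.3],0)
E
```

```text
barknob [(array([228.7, 261.3]), np.int32(53))]
lid [(array([206.1, 187.6]), np.int32(24)), (array([223.9, 194. ]), np.int32(26)), (array([230.9, 215.1]), np.int32(112)), (array([213.7, 218.5]), np.int32(84))]
white [299.1 133.3] 3890
white [207.2 122. ] 243
white [216.6 153.3] 1036
white [223.4 216.4] 3691
white [283.1 209.4] 71
white [330.2 210.4] 298
white [381. 221.] 186
white [368.1 224.3] 144
white [328.9 243.8] 199
white [340.5 264.1] 385
white [374.7 263.7] 165
white [388.7 266.3] 200
white [281.2 291. ] 422
((224.25506591796875, 218.03408813476562), (71.05245208740234, 114.76310729980469), 58.32453536987305)
[array([0.561, 0.153, 0.135]), array([ 0.703, -0.087,  0.135]), array([ 0.553, -0.174,  0.135]), array([0.414, 0.063, 0.135])]
bar knob tri [ 0.45507379 -0.02932626  0.19207834] lid knob [ 0.55772689 -0.00931204  0.159     ] [ 0.5426161  -0.03500097  0.159     ]
bot [ 0.567 -0.268  0.117]
bot [ 0.535 -0.376  0.117]
bot [ 0.43  -0.295  0.117]
bot [ 0.433 -0.389  0.117]
beaker [ 0.37186216 -0.14822516  0.099     ] case [0.7404849  0.02139741 0.02      ]
shift [-286.7  -92.8 -397.9] spin 1.2119217066515127 yaw 1.2119 tcp [0.2281 0.6081 0.2067] ty [-0.    -0.002 -1.   ] j7 -0.06 clk 0.1
```

```bash
python3 - <<'E'
from h import *
go([.40,.25,.40],.17+np.pi/2)
go([.51,-.03,.40],.17+np.pi/2)
E
```

```text
shift [-275.2 -192.9 -286.7] spin -0.5288746201433838 yaw 1.2119 tcp [0.2281 0.6081 0.2067] ty [-0.    -0.002 -1.   ] j7 -0.06 clk 0.1
shift [-498.7 -192.5 -488.1] spin -0.5288746201433838 yaw 1.2119 tcp [0.2281 0.6081 0.2067] ty [-0.    -0.002 -1.   ] j7 -0.06 clk 0.1
```

```bash
R='';
python3 -m inch '{"xyz":[[0,-20,0],[-15,-25,-15],[-25,-15,-25],[-25,-15,-25],[-25,-15,-25]],"spin":[0,0,0,0,0]}'
python3 -m inch '{"xyz":[[-25,-15,-25],[-25,-15,-25],[-25,-15,-25],[-25,-15,-25],[-25,-15,-25]],"spin":[0,0,0,0,0]}'
python3 -m inch '{"xyz":[[-25,0,-25],[-25,0,-25],[-25,0,-25],[-25,0,-25],[-25,0,-25]],"spin":[0,0,0,0,0]}'
python3 -m inch '{"xyz":[[-25,0,-25],[-25,0,-25],[-25,0,-25],[-25,0,-20],[-20,0,-20]],"spin":[0,0,0,0,0]}'
python3 -m inch '{"xyz":[[-15,0,-5],[0,0,0],[0,0,0],[0,0,0],[0,0,0]],"spin":[-0.106,-0.106,-0.106,-0.106,-0.106]}'
python3 -m inch '{"xyz":[[0,0,0],[0,0,0]],"spin":[0,0]}'
python3 - <<'E'
from h import *
go([.51,-.03,.40],.17+np.pi/2)
cv2.imwrite("pics/w1.png",snapshot("wrist"))
E
```

```text
clock: 0.52
eef_pos: [0.2811, 0.4912, 0.2976]
ee_rot: [-1.358, -0.941, 0.942]
contact_force: [1.6, 0.4, -0.1]
opening: 0.0852
clock: 0.93
eef_pos: [0.3543, 0.3298, 0.373]
ee_rot: [-1.358, -0.941, 0.941]
contact_force: [1.9, -0.5, -0.1]
opening: 0.0855
clock: 1.35
eef_pos: [0.4273, 0.169, 0.3724]
ee_rot: [-1.358, -0.941, 0.941]
contact_force: [0.4, 0.5, -0.4]
opening: 0.0852
clock: 1.77
eef_pos: [0.4927, 0.0155, 0.3724]
ee_rot: [-1.358, -0.939, 0.94]
contact_force: [0.7, 0.0, -0.4]
opening: 0.0853
clock: 2.18
eef_pos: [0.4918, 0.0021, 0.3721]
ee_rot: [-1.12, -1.337, 1.338]
contact_force: [-0.2, 0.2, 0.3]
opening: 0.0858
clock: 2.35
eef_pos: [0.492, 0.0023, 0.3723]
ee_rot: [-1.125, -1.332, 1.332]
contact_force: [0.4, -0.1, 0.5]
opening: 0.0851
shift [-34.8 -27.7 -12.4] spin -0.0018127355217307795 yaw 1.739 tcp [0.492  0.0023 0.3723] ty [-0. -0. -1.] j7 1.7 clk 2.35
```

View pics/w1.png

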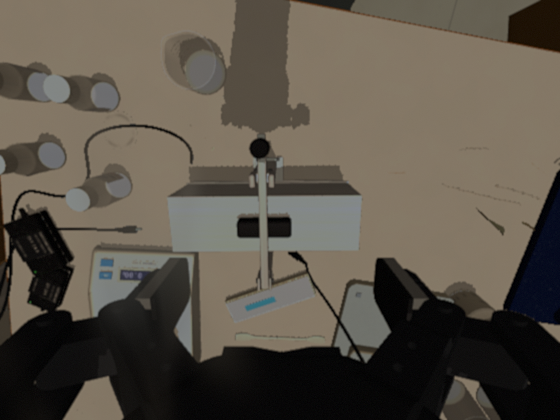

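The wrist view shows the bar knob at (260,149) and the lid's top face with corners (170,196), (358,194), (360,249), (170,249). The lid knob is at (264,228), and the beaker rim is at (205,72).

```bash
python3 - <<'E'
from h import *
C=cam("wrist");im=cv2.imread("pics/w1.png");g=im.max(2)
b=[(c,a) for c,a in blobs(g[135:165,245:275]<60,(245,135))];print("barknob",b)
kb=blobs(g[212:242,230:300]<60,(230,212));print("lidknob",kb)
ys,xs=np.nonzero(g[212:242,230:300]<60);xs=xs+230;ys=ys+212
print("ext",xs.min(),xs.max(),ys.min(),ys.max())
print("bk",ray(C,b[0][0],.200))
kc=[(xs.min()+xs.max())/2,(ys.min()+ys.max())/2];print("lk",kc,ray(C,kc,.155))
P=[ray(C,p,.135) for p in [(170,196),(358,194),(360,249),(170,249)]]
print(np.round(P,3),"c",np.mean(P,0).round(4),"len",np.linalg.norm(P[2]-P[3]),"w",np.linalg.norm(P[0]-P[3]))
d=P[3]-P[2];print("yaw from far edge",np.arctan2(d[1],d[0])-np.pi/2)
bar=[ray(C,p,.172) for p in [(261,165),(264.5,288)]];d=bar[1]-bar[0];print("bar yaw",np.arctan2(d[1],d[0]),bar)
for c,a in blobs(g>300): pass
E
```

```text
barknob [(array([259.55015198, 147.96960486]), np.int32(329)), (array([270.51851852, 162.77777778]), np.int32(27))]
lidknob [(array([247.86460808, 226.68408551]), np.int32(421)), (array([278.80217391, 226.47826087]), np.int32(460))]
ext 237 290 217 236
bk [ 0.45144114 -0.02718499  0.2       ]
lk [np.float64(263.5), np.float64(226.5)] [ 0.55435917 -0.00962292  0.155     ]
[[ 0.539 -0.14   0.135]
 [ 0.495  0.108  0.135]
 [ 0.571  0.129  0.135]
 [ 0.616 -0.135  0.135]] c [ 0.5554 -0.0093  0.135 ] len 0.267859187593103 w 0.07688235370153503
yaw from far edge -2.9735205762549266
bar yaw 0.17884951711390834 [array([ 0.47305879, -0.02414763,  0.172     ]), array([0.6333718 , 0.00483395, 0.172     ])]
```

```bash

python3 -m inch '{"xyz":[[0,0,0],[0,0,0],[0,0,0],[0,0,0],[0,0,0]],"spin":[0.12,0.12,0.12,0.12,0.12]}' >/dev/null
python3 -m inch '{"xyz":[[0,0,0],[0,0,0],[0,0,0],[0,0,0],[0,0,0]],"spin":[0.12,0.12,0.12,0.12,0.12]}' >/dev/null
python3 -m inch '{"xyz":[[0,0,0],[0,0,0],[0,0,0],[0,0,0],[0,0,0]],"spin":[0.12,0.12,0.12,0.12,0.12]}' >/dev/null
python3 -m inch '{"xyz":[[0,0,0],[0,0,0],[0,0,0],[0,0,0],[0,0,0]],"spin":[0.12,0.12,0.12,0.12,0.12]}' >/dev/null
python3 -m inch '{"xyz":[[0,0,0],[0,0,0],[0,0,0],[0,0,0],[0,0,0]],"spin":[0.12,0.12,0.12,0.12,0.12]}' >/dev/null
python3 -m inch '{"xyz":[[0,0,0],[0,0,0],[0,0,0],[0,0,0]],"spin":[0.12,0.0246,0,0]}'
python3 - <<'E'
from h import *
go([.4505,-.0275,.179],.172+np.pi/2)
E
```

```text
clock: 4.82
eef_pos: [0.4921, 0.0024, 0.3725]
ee_rot: [-1.285, 1.083, -1.083]
contact_force: [-0.4, 0.2, 0.0]
opening: 0.0856
shift [ 22.4 193.5 -46.1] spin -0.001909520627476624 yaw -1.4007 tcp [0.4921 0.0024 0.3725] ty [ 0.  0. -1.] j7 -1.44 clk 4.82
```

```bash

python3 -m inch '{"xyz":[[11.4,0,-23],[11,0,-23.1],[0,35,0],[0,35,0],[0,35,0]],"spin":[0,0,0,0,0]}'
python3 -m inch '{"xyz":[[0,30,0],[0,30,0],[0,18.5,0],[0,10,0],[0,0,0]],"spin":[0,0,0,0,0]}'
python3 -m inch '{"xyz":[[0,0,0],[0,0,0],[0,0,0],[0,0,0],[0,0,0]],"spin":[0,0,0,0,0]}' 1
python3 -m inch '{"xyz":[[0,0,0],[0,0,0],[0,0,0],[0,0,0],[0,0,0]],"spin":[0,0,0,0,0]}'
python3 - <<'E'
from h import *
go([.4505,-.0275,.179],.172+np.pi/2)
E
```

```text
clock: 5.23
eef_pos: [0.4506, -0.0276, 0.2671]
ee_rot: [-1.281, 1.082, -1.084]
contact_force: [0.0, 0.5, -0.3]
opening: 0.0855
clock: 5.65
eef_pos: [0.4492, -0.0276, 0.1773]
ee_rot: [-1.288, 1.086, -1.083]
contact_force: [-0.5, -0.0, 0.0]
opening: 0.0852
clock: 6.07
eef_pos: [0.451, -0.0274, 0.1798]
ee_rot: [-1.283, 1.083, -1.085]
contact_force: [0.2, 0.3, -0.2]
opening: 0.0253
clock: 6.48
eef_pos: [0.4507, -0.0274, 0.1791]
ee_rot: [-1.284, 1.084, -1.085]
contact_force: [0.1, 0.7, 2.0]
opening: 0.0168
shift [ 0.   0.1 -0.2] spin -0.003788498453454636 yaw -1.4026 tcp [ 0.4507 -0.0274  0.1791] ty [ 0.001  0.    -1.   ] j7 -1.28 clk 6.48
```

```bash

python3 -m inch '{"xyz":[[0,0,0],[0,0,0]],"spin":[0,0]}'
python3 - <<'E'
from h import *
cv2.imwrite("pics/w2.png",snapshot("wrist"))
E
```

```text
clock: 6.65
eef_pos: [0.4506, -0.0275, 0.179]
ee_rot: [-1.284, 1.084, -1.085]
contact_force: [0.5, 1.5, 0.8]
opening: 0.0169
```

View pics/w2.png

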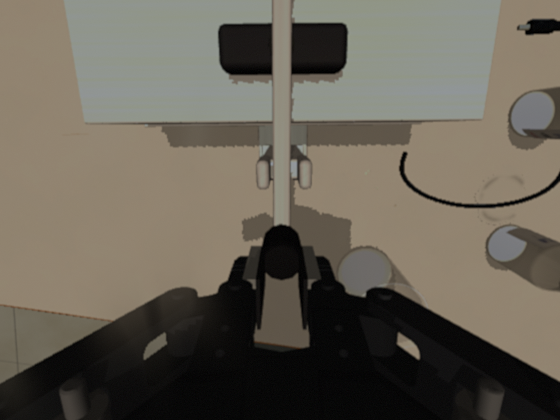

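The knob sits at (282,250), but on the tool axis it would be at row 271. It is therefore held about 10 mm off centre, towards the carrier, so I'll regrip.

```bash

python3 -m inch '{"xyz":[[0,0,0],[0,0,0],[0,0,0],[0,0,0],[0,0,3]],"spin":[0,0,0,0,0]}' -0.3
python3 -m inch '{"xyz":[[0,0,4],[0,0,2],[0,0,0],[0,0,0],[0,0,0]],"spin":[0,0,0,0,0]}'
python3 -m inch '{"xyz":[[0,0,0],[0,0,0],[0,0,0],[0,0,0],[0,0,0]],"spin":[0,0,0,0,0]}' 1
python3 -m inch '{"xyz":[[0,0,0],[0,0,0],[0,0,0],[0,0,0]],"spin":[0,0,0,0]}' 1
python3 - <<'E'
from h import *
cv2.imwrite("pics/w3.png",snapshot("wrist")[180:420,150:420])
print(robot.get_state()["opening"])
E
```

```text
clock: 7.12
eef_pos: [0.4529, -0.0271, 0.1788]
ee_rot: [-1.284, 1.085, -1.084]
contact_force: [-0.7, -0.2, -0.3]
opening: 0.0556
clock: 7.53
eef_pos: [0.4592, -0.026, 0.1789]
ee_rot: [-1.284, 1.085, -1.084]
contact_force: [-0.1, 0.1, 0.2]
opening: 0.0559
clock: 7.95
eef_pos: [0.4593, -0.026, 0.179]
ee_rot: [-1.284, 1.084, -1.084]
contact_force: [-0.9, -0.5, 0.1]
opening: 0.0168
clock: 8.28
eef_pos: [0.4593, -0.026, 0.179]
ee_rot: [-1.284, 1.084, -1.084]
contact_force: [-0.8, -0.1, -0.1]
opening: 0.0165
0.01692146527428286
```

View pics/w3.png

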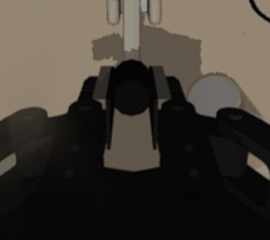

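```bash

python3 -m inch '{"xyz":[[0,-8,1],[0,-12,2],[0,-12,3],[0,-12,3.5],[0,0,0]],"spin":[0,0,0,0,0]}'
python3 - <<'E'
from h import *
cv2.imwrite("pics/s2.png",snapshot("scene")[130:300,170:380])
print(robot.get_state()["opening"])
E
```

```text
clock: 8.75
eef_pos: [0.4764, -0.0232, 0.2268]
ee_rot: [-1.272, 1.071, -1.092]
contact_force: [17.4, 2.9, -11.5]
opening: 0.0169
0.0169072058570054
```

View pics/s2.png

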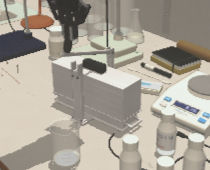

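```bash

python3 -m inch '{"xyz":[[0,1,4],[0,1,4],[0,0,0]],"spin":[0,0,0]}'
python3 - <<'E'
from h import *
s=robot.get_state();print(s["wrist_torque"]);go([.4505,-.0275,.179],.172+np.pi/2)
E
```

```text
clock: 9.05
eef_pos: [0.4732, -0.0235, 0.2201]
ee_rot: [-1.29, 1.091, -1.08]
contact_force: [-7.0, -0.5, 1.0]
opening: 0.0168
[-0.19991245  1.59947233  0.03454643]
shift [  0.1  41.3 -22.7] spin -0.0039277481694739436 yaw -1.4027 tcp [ 0.4732 -0.0235  0.2201] ty [-0.009 -0.001 -1.   ] j7 -1.3 clk 9.05
```

```bash

python3 -m inch '{"xyz":[[9.6,0,0.3],[12.8,0,0.5],[12.8,0,0.5]],"spin":[-0.06,-0.08,-0.08]}'
python3 -m inch '{"xyz":[[16,0,0.8],[16,0,0.8],[16,0,0.8],[0,0,0]],"spin":[-0.1,-0.1,-0.1,0]}'
```

```text
clock: 9.3
eef_pos: [0.4831, -0.0576, 0.2202]
ee_rot: [-1.374, 0.921, -0.911]
contact_force: [-4.9, -1.6, -0.4]
opening: 0.0167
clock: 9.63
eef_pos: [0.5106, -0.1006, 0.2208]
ee_rot: [-1.461, 0.69, -0.688]
contact_force: [-2.1, -0.8, 0.2]
opening: 0.0169
```

```bash

python3 -m inch '{"xyz":[[16,0,0.8],[16,0,0.8],[16,0,0.8],[16,0,0.8],[16,0,0.8]],"spin":[-0.1,-0.1,-0.1,-0.1,-0.1]}'
python3 -m inch '{"xyz":[[16,0,0.8],[16,0,0.8],[16,0,0.8],[16,0,0.8],[0,0,0]],"spin":[-0.1,-0.1,-0.1,-0.1,0]}'
python3 -m inch '{"xyz":[[16,0,0.8],[16,0,0.8],[0,0,0],[0,0,0]],"spin":[-0.1,-0.1,0,0]}'

```

```text
clock: 10.05
eef_pos: [0.5739, -0.1436, 0.2202]
ee_rot: [-1.549, 0.301, -0.295]
contact_force: [-0.8, 3.6, -3.1]
opening: 0.0169
clock: 10.47
eef_pos: [0.638, -0.1526, 0.219]
ee_rot: [-1.568, -0.014, 0.02]
contact_force: [-3.0, 6.0, -4.3]
opening: 0.0169
clock: 10.8
eef_pos: [0.667, -0.1477, 0.2185]
ee_rot: [-1.558, -0.165, 0.175]
contact_force: [-2.7, 7.4, -5.9]
opening: 0.0168
```

```bash

python3 -m inch '{"xyz":[[0,11,-2],[0,12,-3],[0,12,-4],[0,5,-4],[0,0,0]],"spin":[0,0,0,0,0]}'
python3 -m inch '{"xyz":[[0,0,0],[0,0,0],[0,0,0],[0,0,0],[0,0,0]],"spin":[0,0,0,0,0]}' -1
python3 -m inch '{"xyz":[[0,-15,0],[0,-35,0],[0,-40,0],[0,-40,0],[0,-30,0]],"spin":[0,0,0,0,0]}'
python3 - <<'E'
from h import *
T=snapshot("top");cv2.imwrite("pics/t1.png",cv2.resize(T[150:330,140:420],None,fx=2,fy=2))
go([.5,-.11,.36],.172)
E
```

```text
clock: 11.22
eef_pos: [0.6694, -0.1612, 0.1776]
ee_rot: [-1.557, -0.165, 0.175]
contact_force: [-4.7, 9.5, -0.4]
opening: 0.0166
clock: 11.63
eef_pos: [0.6721, -0.1665, 0.1815]
ee_rot: [-1.565, -0.17, 0.168]
contact_force: [0.7, -1.0, -0.3]
opening: 0.0761
clock: 12.05
eef_pos: [0.6725, -0.1664, 0.3452]
ee_rot: [-1.566, -0.173, 0.166]
contact_force: [0.7, -0.0, -0.4]
opening: 0.0855
shift [-158.4  -10.8   93.2] spin 0.04442110925602871 yaw 0.2164 tcp [ 0.6748 -0.1671  0.3518] ty [ 0.014 -0.003 -1.   ] j7 0.54 clk 12.1
```

View pics/t1.png

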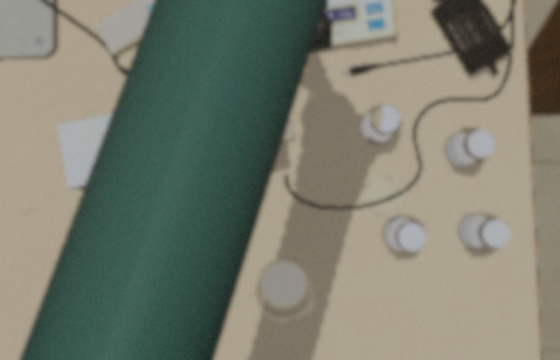

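```bash

python3 -m inch '{"xyz":[[-18,0,33],[-18,0,33],[-18,0,33],[-18,0,33],[-8,0,33]],"spin":[0,0,0,0,0.044]}' >/dev/null
python3 -m inch '{"xyz":[[0,30,0],[0,30,0],[0,30,0],[0,0,0],[0,0,0]],"spin":[0,0,0,0,0]}'
python3 - <<'E'
from h import *
go([.560,-.009,.26],.172)
cv2.imwrite("pics/w4.png",snapshot("wrist"))
E
```

```text
clock: 12.93
eef_pos: [0.5576, -0.0219, 0.2504]
ee_rot: [-1.567, -0.134, 0.137]
contact_force: [-0.2, 0.6, 0.4]
opening: 0.0854
shift [ 4.6 -9.6 12.3] spin 0.0005383367886464541 yaw 0.1725 tcp [ 0.5576 -0.0219  0.2504] ty [-0.002 -0.    -1.   ] j7 0.24 clk 12.93
```

View pics/w4.png

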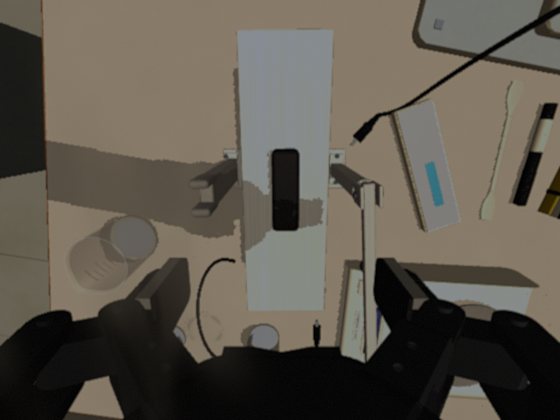

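The bar is swung clear at (370,250). The lid corners are (237,30), (333,30), (325,310), (247,310), and the lid knob is centred at about (286,190). The case and beaker are undisturbed.

```bash
cat > lid.py <<'E'
from h import *
C=cam("wrist");im=cv2.imread("pics/w4.png");g=im.max(2)
m=(g[140:240,262:312]<60);b=max(blobs(m,(262,140)),key=lambda q:q[1]);print(b)
r=cv2.minAreaRect((np.argwhere(m)[:,::-1]+[262,140]).astype(np.float32));print(r)
print("lk",ray(C,b[0],.157))
P=[ray(C,p,.135) for p in [(237,30),(333,30),(325.5,310),(247,310)]]
print(np.round(P,3),np.mean(P,0).round(4))
d=(P[0]+P[1]-P[2]-P[3]);print("yaw",np.arctan2(d[1],d[0])-np.pi/2,np.linalg.norm(d)/2)
piv=ray(C,(370,187),.172);print("piv",piv)
E
python3 lid.py
```

```text
(array([284.92388332, 189.33500456]), np.int32(2194))
((284.5, 189.5), (81.0, 27.0), 90.0)
lk [ 0.55809175 -0.00715955  0.157     ]
[[ 0.497  0.113  0.135]
 [ 0.575  0.127  0.135]
 [ 0.624 -0.131  0.135]
 [ 0.542 -0.146  0.135]] [ 0.5595 -0.0091  0.135 ]
yaw 0.18011596773711913 0.26291436498302406
piv [0.62542928 0.00960609 0.172     ]
```

```bash

python3 -m inch '{"xyz":[[2.5,0,7],[1.3,0,6.5],[0,0,0],[0,0,0],[0,0,0]],"spin":[-0.006,0,0,0,0]}' -0.3
python3 - <<'E'
from h import *
go([.559,-.008,.138],.178)
E
python3 -m inch '{"xyz":[[0,30,0],[0,30,0],[0,30,0],[0,12,0],[0,10,0]],"spin":[0,0,0,0,0]}'
python3 -m inch '{"xyz":[[0,0,0],[0,0,0],[0,0,0],[0,0,0],[0,0,0]],"spin":[0,0,0,0,0]}' 1
python3 -m inch '{"xyz":[[0,0,0],[0,0,0]],"spin":[0,0]}' 1
python3 - <<'E'
from h import *
go([.559,-.008,.138],.178)
E
```

```text
clock: 13.4
eef_pos: [0.5599, -0.0075, 0.2516]
ee_rot: [-1.566, -0.142, 0.14]
contact_force: [-0.3, 0.4, -0.4]
opening: 0.0557
shift [ -1.1 113.6  -0.3] spin 0.0016956957715918985 yaw 0.1797 tcp [ 0.5599 -0.0075  0.2516] ty [ 0.001  0.    -1.   ] j7 0.22 clk 13.4
clock: 13.82
eef_pos: [0.5589, -0.0079, 0.1377]
ee_rot: [-1.566, -0.139, 0.142]
contact_force: [0.1, -1.1, 0.3]
opening: 0.0553
clock: 14.23
eef_pos: [0.5605, -0.0076, 0.1403]
ee_rot: [-1.566, -0.143, 0.139]
contact_force: [-0.4, -0.2, 0.2]
opening: 0.0004
clock: 14.4
eef_pos: [0.5599, -0.0075, 0.1395]
ee_rot: [-1.566, -0.142, 0.14]
contact_force: [0.1, -0.0, -0.3]
opening: -0.0002
shift [-1.   1.5 -0.3] spin 0.0014124350265782848 yaw 0.1794 tcp [ 0.5599 -0.0075  0.1395] ty [ 0.001  0.    -1.   ] j7 0.27 clk 14.4
```

```bash

python3 - <<'E'
from h import *
cv2.imwrite("pics/w5.png",snapshot("wrist"))
cv2.imwrite("pics/s5.png",cv2.resize(snapshot("scene")[130:300,170:380],None,fx=2,fy=2))
E
```

```text
(no output)
```

View pics/w5.png

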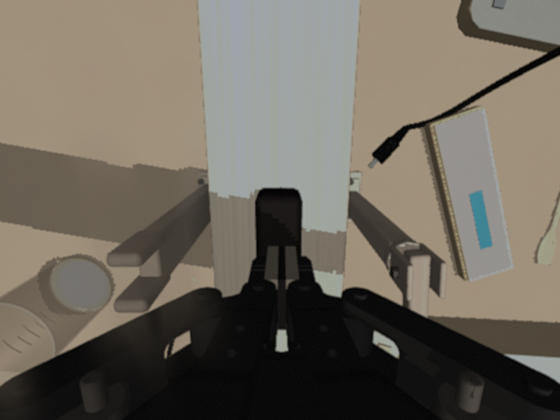

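View pics/s5.png

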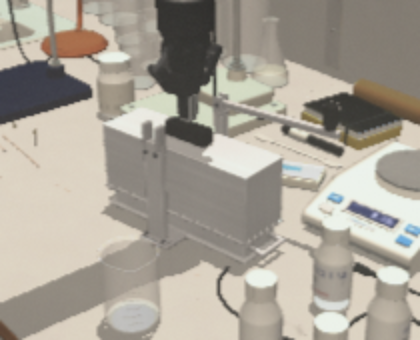

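```bash

python3 - <<'E'
from h import *
S=cam("scene");s=robot.get_state();W=cam("wrist",s)
for z in(.1395,.159,.17,.18): print(z,proj(S,[.5599,-.0075,z]),proj(W,[.5599,-.0075,z]))
import math
for y in(-36,0,36):
  v=np.array([.559,-.008,.159])+y/1000*np.array([-.177,.984,0]); print(y,proj(S,v),proj(W,v))
print(tri([cam("top"),S],[(222.3,216.8),(264,196)]))
E
```

```text
0.1395 [263.99310707 197.47587674] [284.2197332  247.18663289]
0.159 [263.80426673 191.02458823] [284.57537037 261.47449754]
0.17 [263.69644315 187.34104766] [284.81531967 271.11455636]
0.18 [263.59759588 183.9641619 ] [285.06492555 281.1425721 ]
-36 [273.61812442 194.66145906] [282.56619202 322.01160957]
0 [263.65598754 191.17074885] [282.70298602 262.06076987]
36 [254.03824867 187.80071493] [282.85706493 194.53470945]
[ 0.5596236  -0.00782687  0.14418787]
```

The fingers shut on nothing. In both views the real fingertips sit near z ≈ 0.159, about 20 mm above the reported TCP. That also explains the bar knob reading 17 mm, because I was gripping its rounded top. I'll go lower in small steps and watch the force.

```bash

python3 -m inch '{"xyz":[[0,0,0],[0,0,0],[0,0,0],[0,0,0],[0,0,0]],"spin":[0,0,0,0,0]}' -0.3
python3 -m inch '{"xyz":[[0,3,0],[0,3,0],[0,3,0],[0,0,0]],"spin":[0,0,0,0]}'
python3 -m inch '{"xyz":[[0,2,0],[0,2,0],[0,2,0],[0,0,0]],"spin":[0,0,0,0]}'
python3 -m inch '{"xyz":[[0,0,0],[0,0,0],[0,0,0],[0,0,0],[0,0,0]],"spin":[0,0,0,0,0]}' 1
python3 -m inch '{"xyz":[[0,0,0],[0,0,0]],"spin":[0,0]}' 1
```

```text
clock: 14.92
eef_pos: [0.5596, -0.0076, 0.1389]
ee_rot: [-1.566, -0.141, 0.141]
contact_force: [1.0, -0.3, 0.7]
opening: 0.0554
clock: 15.25
eef_pos: [0.5591, -0.0076, 0.1291]
ee_rot: [-1.566, -0.14, 0.142]
contact_force: [0.8, -0.1, -1.0]
opening: 0.0555
clock: 15.58
eef_pos: [0.5593, -0.0076, 0.1235]
ee_rot: [-1.566, -0.14, 0.141]
contact_force: [-0.6, 0.2, 0.6]
opening: 0.0555
clock: 16.0
eef_pos: [0.5594, -0.0076, 0.1243]
ee_rot: [-1.566, -0.141, 0.141]
contact_force: [-1.8, -0.0, 5.4]
opening: 0.022
clock: 16.17
eef_pos: [0.5594, -0.0077, 0.1243]
ee_rot: [-1.566, -0.14, 0.141]
contact_force: [-4.0, 0.2, 5.2]
opening: 0.0223
```

```bash

python3 -m inch '{"xyz":[[0,-5,0],[0,-10,0],[0,-20,0],[0,-25,0],[0,-25,0]],"spin":[0,0,0,0,0]}'
python3 -m inch '{"xyz":[[0,-20,0],[0,-15,0],[0,0,0],[0,0,0]],"spin":[0,0,0,0]}'
python3 -m inch '{"xyz":[[0,0,15],[0,0,30],[0,0,35],[0,0,35],[0,0,35]],"spin":[0,0,0,0,0]}'
python3 -m inch '{"xyz":[[0,0,30],[0,0,20],[0,0,0],[0,0,0]],"spin":[0,0,0,0]}'
python3 - <<'E'
from h import *
go([.44,.30,.0863+.003],np.pi/2)
E
```

```text
clock: 16.58
eef_pos: [0.5592, -0.0076, 0.2098]
ee_rot: [-1.566, -0.14, 0.142]
contact_force: [0.1, -0.2, -1.9]
opening: 0.0221
clock: 16.92
eef_pos: [0.5599, -0.0075, 0.2446]
ee_rot: [-1.566, -0.142, 0.139]
contact_force: [-0.1, 0.9, -3.7]
opening: 0.0222
clock: 17.33
eef_pos: [0.5314, 0.1411, 0.2422]
ee_rot: [-1.567, -0.138, 0.142]
contact_force: [0.1, 0.0, -2.4]
opening: 0.0219
clock: 17.67
eef_pos: [0.5226, 0.1903, 0.2421]
ee_rot: [-1.567, -0.141, 0.146]
contact_force: [0.5, -0.7, -2.5]
opening: 0.0222
shift [-60.8 152.9 123. ] spin -1.3881844693656031 yaw 0.1826 tcp [0.5226 0.1903 0.2421] ty [-0.003 -0.001 -1.   ] j7 -0.17 clk 17.67
```

```bash

python3 -m inch '{"xyz":[[-12.2,0,24.6],[-12.2,0,24.6],[-12.2,0,24.6],[-12.2,0,24.6],[-12.2,0,24.6]],"spin":[0,0,0,0,0]}'
python3 -m inch '{"xyz":[[0,0,0],[0,0,0],[0,0,0],[0,0,0],[0,0,0]],"spin":[-0.1,-0.12,-0.12,-0.12,-0.12]}'
python3 -m inch '{"xyz":[[0,0,0],[0,0,0],[0,0,0],[0,0,0],[0,0,0]],"spin":[-0.12,-0.12,-0.12,-0.12,-0.12]}'
python3 -m inch '{"xyz":[[0,0,0],[0,0,0],[0,0,0],[0,0,0],[0,0,0]],"spin":[-0.12,-0.088,0,0,0]}'
python3 -m inch '{"xyz":[[0,20,0],[0,30,0],[0,30,0],[0,30,0],[0,20,0]],"spin":[0,0,0,0,0]}'
python3 - <<'E'
from h import *
go([.44,.30,.0863],np.pi/2)
E
```

```text
clock: 18.08
eef_pos: [0.4415, 0.2983, 0.243]
ee_rot: [-1.568, -0.138, 0.14]
contact_force: [0.4, 0.3, -3.9]
opening: 0.022
clock: 18.5
eef_pos: [0.4423, 0.2974, 0.2429]
ee_rot: [-1.489, -0.595, 0.598]
contact_force: [-0.1, 0.0, -3.7]
opening: 0.0225
clock: 18.92
eef_pos: [0.4424, 0.2973, 0.2429]
ee_rot: [-1.301, -1.053, 1.056]
contact_force: [-0.1, 0.3, -2.8]
opening: 0.0223
clock: 19.33
eef_pos: [0.4422, 0.2983, 0.2435]
ee_rot: [-1.213, -1.203, 1.205]
contact_force: [-0.5, 0.8, -2.9]
opening: 0.022
clock: 19.75
eef_pos: [0.4409, 0.2981, 0.1113]
ee_rot: [-1.212, -1.202, 1.208]
contact_force: [-1.0, -0.0, -3.5]
opening: 0.0221
shift [ 2.  25.   0.9] spin -0.005676611901079598 yaw 1.5651 tcp [0.4409 0.2981 0.1113] ty [-0.002 -0.002 -1.   ] j7 0.88 clk 19.75
```

```bash

python3 -m inch '{"xyz":[[0,12,0],[0,8,0],[0,2,0],[0,2,0],[0,0,0]],"spin":[0,0,0,0,0]}'
python3 -m inch '{"xyz":[[0,1.5,0],[0,1,0],[0,0,0]],"spin":[0,0,0]}'
```

```text
clock: 20.17
eef_pos: [0.4425, 0.2996, 0.0905]
ee_rot: [-1.211, -1.207, 1.205]
contact_force: [-0.3, -0.2, -3.3]
opening: 0.0224
clock: 20.42
eef_pos: [0.4422, 0.2995, 0.088]
ee_rot: [-1.211, -1.207, 1.206]
contact_force: [0.2, -0.7, -2.2]
opening: 0.0217
```

```bash

python3 -m inch '{"xyz":[[0,1,0],[0,1,0],[0,0,0]],"spin":[0,0,0]}'
python3 -m inch '{"xyz":[[0,0,0],[0,0,0],[0,0,0],[0,0,0],[0,0,0]],"spin":[0,0,0,0,0]}' -1
python3 -m inch '{"xyz":[[0,-20,0],[0,-40,0],[0,-40,0],[0,-40,0],[0,-40,0]],"spin":[0,0,0,0,0]}'
python3 - <<'E'
from h import *
go([.50,-.10,.36],.178)
E
```

```text
clock: 20.67
eef_pos: [0.4423, 0.2994, 0.0862]
ee_rot: [-1.211, -1.207, 1.206]
contact_force: [-1.5, -1.6, 2.9]
opening: 0.0223
clock: 21.08
eef_pos: [0.4421, 0.2994, 0.0855]
ee_rot: [-1.211, -1.207, 1.206]
contact_force: [1.0, -0.5, -0.6]
opening: 0.081
clock: 21.5
eef_pos: [0.4416, 0.2991, 0.2675]
ee_rot: [-1.211, -1.207, 1.207]
contact_force: [0.7, 0.3, -0.1]
opening: 0.0853
shift [-398.9  -92.6  -59.7] spin 1.389326619629338 yaw 1.5673 tcp [0.4416 0.2991 0.2675] ty [ 0.  0. -1.] j7 0.9 clk 21.5
```

```bash

python3 -m inch '{"xyz":[[-20,-20,-3],[-38,-15,-6],[-38,-15,-6],[-38,-15,-6],[-38,-15,-6]],"spin":[0,0,0,0,0]}' >/dev/null
python3 -m inch '{"xyz":[[-40,0,-6],[-40,0,-6],[-40,0,-6],[-40,0,-6],[-36,0,-6]],"spin":[0,0,0,0,0]}' >/dev/null
python3 -m inch '{"xyz":[[-30,0,-3],[0,0,0],[0,0,0],[0,0,0],[0,0,0]],"spin":[0.1,0.12,0.12,0.12,0.12]}' >/dev/null
python3 -m inch '{"xyz":[[0,0,0],[0,0,0],[0,0,0],[0,0,0],[0,0,0]],"spin":[0.12,0.12,0.12,0.12,0.12]}' >/dev/null
python3 -m inch '{"xyz":[[0,0,0],[0,0,0],[0,0,0],[0,0,0]],"spin":[0.12,0.089,0,0]}'
python3 - <<'E'
from h import *
go([.50,-.10,.36],.178)
cv2.imwrite("pics/w6.png",snapshot("wrist"))
E
```

```text
clock: 23.5
eef_pos: [0.5005, -0.0988, 0.3455]
ee_rot: [-1.566, -0.142, 0.142]
contact_force: [-0.1, 0.4, -0.6]
opening: 0.0856
shift [ -0.7 -14.5  -1.1] spin 0.0031054355200164085 yaw 0.1811 tcp [ 0.5005 -0.0988  0.3455] ty [ 0.  0. -1.] j7 0.35 clk 23.5
```

View pics/w6.png

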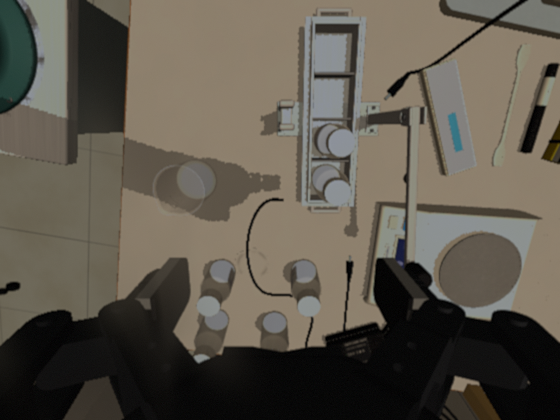

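Pockets 1 and 2 (the +y end) are empty, and bottles stand in 3 and 4. The spare caps are at (307,303) and (208,304). The box rim corners are roughly (305,16), (366,18), (302,205) and (355,207).

```bash

python3 - <<'E'
from h import *
C=cam("wrist")
for n,p,b in [("A",(307.5,304.5),(305,267)),("C",(208,305),(222,268))]:
    print(n,ray(C,p,.117).round(4),ray(C,b,.0).round(3))
P=[ray(C,p,.052) for p in [(307,16),(366,18),(355,207),(302,205)]]
print(np.round(P,3),np.mean(P,0).round(4),np.linalg.norm(P[0]-P[3]),np.linalg.norm(P[0]-P[1]))
u=np.array([np.cos(.178),np.sin(.178),0]);v=np.array([-u[1],u[0],0]);c=np.array([.5594,-.008,0])
for k,o in zip((1,2,3,4),(.0915,.0305,-.0305,-.0915)):
    q=c+o*v;print("pocket",k,q.round(4),"floor px",proj(C,q+[0,0,.008]).round(0),"rim px",[proj(C,q+[0,0,.044]+a*u+b*v).round(0).tolist() for a,b in((-.029,.029),(.029,.029),(.029,-.029),(-.029,-.029))])
for p in((341,143),(337,191)): print("in cap",ray(C,p,.125).round(4))
go([.567,-.268,.2],.178)
E
```

```text
A [ 0.5694 -0.2723  0.117 ] [ 0.574 -0.269  0.   ]
C [ 0.4272 -0.2991  0.117 ] [ 0.426 -0.298  0.   ]
[[ 0.495  0.111  0.052]
 [ 0.573  0.123  0.052]
 [ 0.621 -0.131  0.052]
 [ 0.54  -0.143  0.052]] [ 0.5571 -0.01    0.052 ] 0.2579115636566225 0.07817607291863872
pocket 1 [0.5432 0.0821 0.    ] floor px [332.  54.] rim px [[316.0, 25.0], [359.0, 25.0], [356.0, 71.0], [315.0, 71.0]]
pocket 2 [0.554 0.022 0.   ] floor px [330.  98.] rim px [[315.0, 74.0], [356.0, 74.0], [353.0, 117.0], [313.0, 117.0]]
pocket 3 [ 0.5648 -0.038   0.    ] floor px [329. 138.] rim px [[313.0, 119.0], [353.0, 119.0], [351.0, 159.0], [312.0, 159.0]]
pocket 4 [ 0.5756 -0.0981  0.    ] floor px [327. 176.] rim px [[312.0, 161.0], [350.0, 161.0], [348.0, 198.0], [311.0, 198.0]]
in cap [ 0.5629 -0.0394  0.125 ]
in cap [ 0.5717 -0.099   0.125 ]
shift [  34.9  145.5 -178.4] spin 0.003015877110164711 yaw 0.181 tcp [ 0.5006 -0.0988  0.3455] ty [ 0.  0. -1.] j7 0.35 clk 23.55
```

```bash

python3 -m inch '{"xyz":[[7,0,-35],[7,0,-35],[7,0,-35],[7,0,-35],[7,0,-34]],"spin":[0,0,0,0,0.003]}' >/dev/null
python3 -m inch '{"xyz":[[0,35,0],[0,35,0],[0,35,0],[0,25,0],[0,0,0]],"spin":[0,0,0,0,0]}'
python3 -m inch '{"xyz":[[0,0,0],[0,0,0]],"spin":[0,0]}'
cat > cap.py <<'E'
from h import *
import sys
s=robot.get_state();C=cam("wrist",s);im=snapshot("wrist");cv2.imwrite("pics/%s.png"%sys.argv[1],im)
X=s["eef_pos"].copy();z=float(sys.argv[2]);X[2]=z;p=proj(C,X);print("axis px",p)
h=cv2.cvtColor(im,cv2.COLOR_BGR2HSV)
m=((h[...,1]<50)&(h[...,2]>150))
for c,a in blobs(m,amin=200):
    if np.linalg.norm(c-p)<150: print(c.round(1),a,ray(C,c,z).round(4))
E
python3 cap.py w7 .117
```

```text
clock: 24.38
eef_pos: [0.5626, -0.2621, 0.2095]
ee_rot: [-1.562, -0.131, 0.147]
contact_force: [-0.8, 1.4, -0.4]
opening: 0.0854
clock: 24.55
eef_pos: [0.567, -0.2645, 0.2174]
ee_rot: [-1.568, -0.14, 0.136]
contact_force: [0.4, -0.1, 0.8]
opening: 0.0854
axis px [282.70157663 204.21601061]
[299.8  55.3] 811 [ 0.5589 -0.1425  0.117 ]
[232.6 317.6] 688 [ 0.5383 -0.3881  0.117 ]
```

View pics/w7.png

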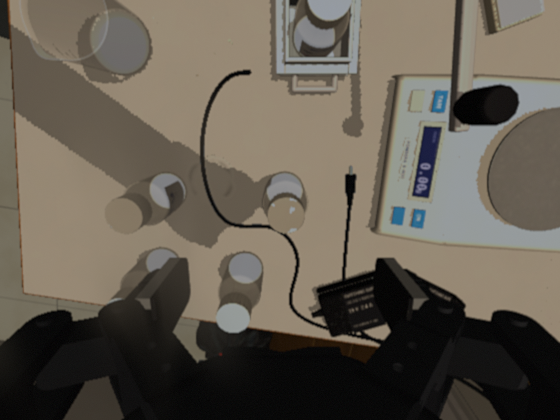

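```bash

python3 - <<'E'
from h import *
C=cam("wrist")
print("A",ray(C,(286,214),.117),ray(C,(286,187),.0),"C",ray(C,(127,213),.117),ray(C,(170,190),0))
a=(ray(C,(286,214),.117));go([a[0],a[1],.045],.178)
E
```

```text
A [ 0.57196065 -0.27333016  0.117     ] [ 0.57375246 -0.27135627  0.        ] C [ 0.43028604 -0.29733326  0.117     ] [ 0.42913182 -0.30081955  0.        ]
shift [  2.5 173.   -9. ] spin -0.002086978527182204 yaw 0.1759 tcp [ 0.5673 -0.2647  0.2179] ty [ 0.004 -0.001 -1.   ] j7 0.74 clk 24.6
```

```bash

python3 -m inch '{"xyz":[[3,30,-8],[0,35,0],[0,35,0],[0,30,0],[0,20,0]],"spin":[0,0,0,0,0]}'
python3 -m inch '{"xyz":[[0,10,0],[0,6,0],[0,4,0],[0,0,0]],"spin":[0,0,0,0]}'
python3 -m inch '{"xyz":[[0,0,0],[0,0,0],[0,0,0],[0,0,0],[0,0,0]],"spin":[0,0,0,0,0]}' 1
python3 -m inch '{"xyz":[[0,0,0],[0,0,0]],"spin":[0,0]}' 1
python3 - <<'E'
from h import *
go([.5725,-.2725,.045],.178)
E
```

```text
clock: 25.02
eef_pos: [0.5707, -0.271, 0.0648]
ee_rot: [-1.566, -0.139, 0.138]
contact_force: [0.4, -0.4, -0.0]
opening: 0.0851
clock: 25.35
eef_pos: [0.5712, -0.2716, 0.0466]
ee_rot: [-1.567, -0.139, 0.136]
contact_force: [0.5, 0.4, -0.0]
opening: 0.0855
clock: 25.77
eef_pos: [0.5713, -0.2715, 0.0468]
ee_rot: [-1.567, -0.14, 0.136]
contact_force: [-0.7, 0.5, 6.5]
opening: 0.047
clock: 25.93
eef_pos: [0.5713, -0.2716, 0.0468]
ee_rot: [-1.567, -0.14, 0.136]
contact_force: [-0.2, 0.1, 6.3]
opening: 0.0472
shift [ 1.   1.8 -1.1] spin -0.002523380333383951 yaw 0.1755 tcp [ 0.5713 -0.2716  0.0468] ty [ 0.002 -0.001 -1.   ] j7 0.83 clk 25.93
```

```bash

python3 -m inch '{"xyz":[[0,-10,0],[0,-30,0],[0,-40,0],[0,-40,0],[0,-40,0]],"spin":[0,0,0,0,0]}'
python3 -m inch '{"xyz":[[7,0,15],[7,0,25],[7,0,30],[7,0,35],[7,0,35]],"spin":[0,0,0,0,0]}'
python3 -m inch '{"xyz":[[0,0,35],[0,0,35],[0,0,35],[0,0,35],[0,0,35]],"spin":[0,0,0,0,0]}'
python3 -m inch '{"xyz":[[0,0,25],[0,0,10],[0,0,0],[0,0,0]],"spin":[0,0,0,0]}'
python3 - <<'E'
from h import *
go([.5432,.0821,.0548],.178)
E
```

```text
clock: 26.35
eef_pos: [0.5693, -0.2711, 0.2072]
ee_rot: [-1.566, -0.136, 0.138]
contact_force: [1.5, 0.5, -1.2]
opening: 0.047
clock: 26.77
eef_pos: [0.5795, -0.1264, 0.2058]
ee_rot: [-1.566, -0.136, 0.137]
contact_force: [1.5, -0.2, -1.9]
opening: 0.0469
clock: 27.18
eef_pos: [0.5487, 0.0464, 0.2058]
ee_rot: [-1.566, -0.137, 0.138]
contact_force: [0.6, 0.5, -1.4]
opening: 0.0466
clock: 27.52
eef_pos: [0.5436, 0.0785, 0.2057]
ee_rot: [-1.567, -0.138, 0.138]
contact_force: [0.8, -1.3, -1.3]
opening: 0.0465
shift [  0.2 150.9   3.7] spin -0.0026862349086593795 yaw 0.1753 tcp [0.5436 0.0785 0.2057] ty [ 0.    -0.001 -1.   ] j7 0.09 clk 27.52
```

```bash

python3 -m inch '{"xyz":[[0,0,4.5],[0,30,0],[0,35,0],[0,30,0],[0,0,0]],"spin":[0.002,0,0,0,0]}'
python3 -m inch '{"xyz":[[0,8,0],[0,8,0],[0,8,0],[0,8,0],[0,0,0]],"spin":[0,0,0,0,0]}'
python3 -m inch '{"xyz":[[0,8,0],[0,8,0],[0,4,0],[0,0,0]],"spin":[0,0,0,0]}'
```

```text
clock: 27.93
eef_pos: [0.5387, 0.0812, 0.1053]
ee_rot: [-1.569, -0.126, 0.142]
contact_force: [-1.5, -0.1, -1.8]
opening: 0.0471
clock: 28.35
eef_pos: [0.5424, 0.0838, 0.0777]
ee_rot: [-1.567, -0.135, 0.137]
contact_force: [-0.5, 0.8, -1.2]
opening: 0.0469
clock: 28.68
eef_pos: [0.542, 0.0839, 0.0574]
ee_rot: [-1.567, -0.135, 0.138]
contact_force: [0.0, 0.5, -1.1]
opening: 0.0467
```

```bash

python3 -m inch '{"xyz":[[0,2,0],[0,1,0],[0,0,0]],"spin":[0,0,0]}'
python3 -m inch '{"xyz":[[0,0,0],[0,0,0],[0,0,0],[0,0,0],[0,0,0]],"spin":[0,0,0,0,0]}' -1
python3 -m inch '{"xyz":[[0,-20,0],[0,-40,0],[0,-40,0],[0,-40,0],[0,-30,0]],"spin":[0,0,0,0,0]}'
python3 - <<'E'
from h import *
go([.430,-.299,.235],.178)
E
```

```text
clock: 28.93
eef_pos: [0.543, 0.0839, 0.0555]
ee_rot: [-1.566, -0.136, 0.136]
contact_force: [-0.3, 0.2, -1.1]
opening: 0.0467
clock: 29.35
eef_pos: [0.543, 0.084, 0.0557]
ee_rot: [-1.566, -0.136, 0.136]
contact_force: [0.0, -0.8, 0.1]
opening: 0.0851
clock: 29.77
eef_pos: [0.5437, 0.0838, 0.229]
ee_rot: [-1.566, -0.138, 0.133]
contact_force: [0.5, 1.1, 0.4]
opening: 0.0855
shift [-177.9   -6.7 -357.5] spin -0.005041641558046539 yaw 0.173 tcp [0.5437 0.0838 0.229 ] ty [ 0.003  0.001 -1.   ] j7 0.07 clk 29.77
```

```bash

python3 -m inch '{"xyz":[[-10,-5,-20],[-18,0,-36],[-18,0,-36],[-18,0,-36],[-18,0,-36]],"spin":[-0.005,0,0,0,0]}' >/dev/null
python3 -m inch '{"xyz":[[-18,0,-36],[-18,0,-36],[-18,0,-36],[-18,0,-36],[-18,0,-36]],"spin":[0,0,0,0,0]}'
python3 -m inch '{"xyz":[[-6,0,-13],[0,0,0],[0,0,0]],"spin":[0,0,0]}'
python3 cap.py w8 .117
```

```text
clock: 30.6
eef_pos: [0.4336, -0.2868, 0.2309]
ee_rot: [-1.566, -0.141, 0.139]
contact_force: [0.4, -0.2, -0.0]
opening: 0.0855
clock: 30.85
eef_pos: [0.4305, -0.2994, 0.2304]
ee_rot: [-1.566, -0.138, 0.138]
contact_force: [0.9, 0.8, -0.8]
opening: 0.0854
axis px [282.8813555  200.96578066]
[280.7 190.9] 248 [ 0.4268 -0.2903  0.117 ]
[263.8 296.1] 657 [ 0.429  -0.4014  0.117 ]
[366.3 303.1] 406 [ 0.5342 -0.3909  0.117 ]
```

View pics/w8.png

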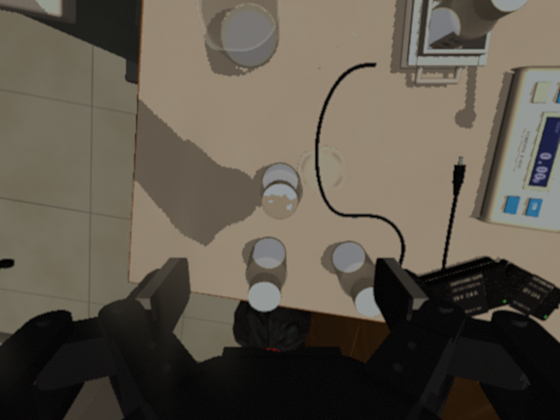

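C's cap is at (280,201), against the tool axis at (283,201), so it's aligned within about 1 mm. Descending.

```bash

python3 -m inch '{"xyz":[[-1,30,0],[0,35,0],[0,35,0],[0,35,0],[0,25,0]],"spin":[0,0,0,0,0]}'
python3 -m inch '{"xyz":[[0,12,0],[0,8,0],[0,4,0],[0,0,0]],"spin":[0,0,0,0]}'
python3 -m inch '{"xyz":[[0,0,0],[0,0,0],[0,0,0],[0,0,0],[0,0,0]],"spin":[0,0,0,0,0]}' 1
python3 -m inch '{"xyz":[[0,0,0],[0,0,0]],"spin":[0,0]}' 1
python3 -m inch '{"xyz":[[0,-10,0],[0,-30,0],[0,-40,0],[0,-40,0],[0,-40,0]],"spin":[0,0,0,0,0]}'
python3 - <<'E'
from h import *
go([.554,.022,.208],.178);go([.5845,-.1472,.208],.178)
E
```

```text
clock: 31.32
eef_pos: [0.4299, -0.2959, 0.0678]
ee_rot: [-1.563, -0.142, 0.144]
contact_force: [-0.4, 0.4, -0.1]
opening: 0.0856
clock: 31.65
eef_pos: [0.4307, -0.2988, 0.0468]
ee_rot: [-1.566, -0.141, 0.14]
contact_force: [-0.3, -0.5, -0.7]
opening: 0.0853
clock: 32.07
eef_pos: [0.4304, -0.2997, 0.0478]
ee_rot: [-1.567, -0.141, 0.138]
contact_force: [-1.3, 1.0, 5.7]
opening: 0.047
clock: 32.23
eef_pos: [0.4304, -0.2997, 0.0478]
ee_rot: [-1.567, -0.141, 0.138]
contact_force: [-1.6, -0.3, 6.4]
opening: 0.0469
clock: 32.65
eef_pos: [0.4292, -0.2991, 0.2087]
ee_rot: [-1.566, -0.139, 0.14]
contact_force: [1.5, 0.4, -0.7]
opening: 0.0469
shift [179.6   0.7 294. ] spin -0.0004934011849224706 yaw 0.1775 tcp [ 0.4292 -0.2991  0.2087] ty [-0.  0. -1.] j7 0.91 clk 32.65
shift [179.7   0.7 122.1] spin -0.0004934011849224706 yaw 0.1775 tcp [ 0.4292 -0.2991  0.2087] ty [-0.  0. -1.] j7 0.91 clk 32.65
```

```bash

python3 -m inch '{"xyz":[[20,0,12],[30,0,20],[33,0,22],[33,0,22],[33,0,22]],"spin":[0,0,0,0,0]}'
python3 -m inch '{"xyz":[[30.5,0,22],[0,0,30],[0,0,35],[0,0,35],[0,0,35]],"spin":[0,0,0,0,0]}'
python3 -m inch '{"xyz":[[0,0,25],[0,0,14],[0,0,0],[0,0,0]],"spin":[0,0,0,0]}'
python3 - <<'E'
from h import *
go([.554,.022,.0568],.178)
E
```

```text
clock: 33.07
eef_pos: [0.5601, -0.1748, 0.2077]
ee_rot: [-1.566, -0.141, 0.139]
contact_force: [-0.0, -0.2, -0.7]
opening: 0.0469
clock: 33.48
eef_pos: [0.5606, -0.015, 0.207]
ee_rot: [-1.566, -0.14, 0.14]
contact_force: [-0.2, -0.5, -1.4]
opening: 0.0466
clock: 33.82
eef_pos: [0.5543, 0.0224, 0.2071]
ee_rot: [-1.566, -0.142, 0.141]
contact_force: [-0.1, -0.1, -1.6]
opening: 0.0464
shift [ -0.4 150.3  -0.4] spin 0.0019848372175292894 yaw 0.18 tcp [0.5543 0.0224 0.2071] ty [ 0.001 -0.    -1.   ] j7 0.24 clk 33.82
```

```bash

python3 -m inch '{"xyz":[[0,0,0],[0,30,0],[0,35,0],[0,30,0],[0,0,0]],"spin":[0,0,0,0,0]}'
python3 -m inch '{"xyz":[[0,8,0],[0,8,0],[0,8,0],[0,8,0],[0,0,0]],"spin":[0,0,0,0,0]}'
python3 -m inch '{"xyz":[[0,8,0],[0,8,0],[0,4,0],[0,0,0]],"spin":[0,0,0,0]}'
python3 -m inch '{"xyz":[[0,1.5,0],[0,1,0],[0,0,0]],"spin":[0,0,0]}'
```

```text
clock: 34.23
eef_pos: [0.5502, 0.0199, 0.1065]
ee_rot: [-1.568, -0.13, 0.146]
contact_force: [-1.5, 0.5, -1.5]
opening: 0.0464
clock: 34.65
eef_pos: [0.554, 0.022, 0.0787]
ee_rot: [-1.566, -0.139, 0.141]
contact_force: [0.2, 1.2, -1.4]
opening: 0.0467
clock: 34.98
eef_pos: [0.5536, 0.0221, 0.0584]
ee_rot: [-1.566, -0.139, 0.142]
contact_force: [0.4, 0.1, -1.6]
opening: 0.0467
clock: 35.23
eef_pos: [0.5545, 0.022, 0.057]
ee_rot: [-1.566, -0.14, 0.14]
contact_force: [0.3, 0.5, -1.9]
opening: 0.0472
```

```bash

python3 -m inch '{"xyz":[[0,0.5,0],[0,0,0],[0,0,0],[0,0,0],[0,0,0]],"spin":[0,0,0,0,0]}' -1
python3 -m inch '{"xyz":[[0,-20,0],[0,-40,0],[0,-40,0],[0,-40,0],[0,-40,0]],"spin":[0,0,0,0,0]}'
python3 -m inch '{"xyz":[[0,0,20],[0,0,30],[0,0,35],[0,0,35],[0,0,35]],"spin":[0,0,0,0,0]}'
python3 - <<'E'
from h import *
go([.4423,.2994,.235],1.5673)
E
```

```text
clock: 35.65
eef_pos: [0.5546, 0.0221, 0.0567]
ee_rot: [-1.566, -0.14, 0.14]
contact_force: [-0.7, -0.0, -0.2]
opening: 0.0853
clock: 36.07
eef_pos: [0.554, 0.0218, 0.2385]
ee_rot: [-1.566, -0.14, 0.14]
contact_force: [1.9, -0.0, -0.1]
opening: 0.0853
clock: 36.48
eef_pos: [0.5265, 0.1759, 0.2369]
ee_rot: [-1.566, -0.14, 0.139]
contact_force: [1.1, 0.8, -0.4]
opening: 0.0856
shift [-61.    1.9 136.4] spin -1.3896040859932546 yaw 0.1777 tcp [0.5265 0.1759 0.2369] ty [ 0.001  0.001 -1.   ] j7 -0.08 clk 36.48
```

```bash

python3 -m inch '{"xyz":[[-12,0,27],[-12,0,27],[-12,0,27],[-12,0,27],[-12,0,27]],"spin":[0,0,0,0,0]}' >/dev/null
python3 -m inch '{"xyz":[[0,0,0],[0,0,0],[0,0,0],[0,0,0],[0,0,0]],"spin":[-0.1,-0.12,-0.12,-0.12,-0.12]}' >/dev/null
python3 -m inch '{"xyz":[[0,0,0],[0,0,0],[0,0,0],[0,0,0],[0,0,0]],"spin":[-0.12,-0.12,-0.12,-0.12,-0.12]}' >/dev/null
python3 -m inch '{"xyz":[[0,0,0],[0,0,0],[0,0,0],[0,0,0]],"spin":[-0.12,-0.089,0,0]}'
python3 - <<'E'
from h import *
T=snapshot("top");W=snapshot("wrist")
cv2.imwrite("pics/m9.png",np.hstack([cv2.resize(T[120:320,150:420],(405,300)),cv2.resize(W,(390,300))]))
go([.4423,.2994,.0865],1.5673)
E
```

```text
clock: 38.07
eef_pos: [0.444, 0.2966, 0.2365]
ee_rot: [-1.212, -1.205, 1.204]
contact_force: [-0.1, 0.4, -0.4]
opening: 0.0853
shift [  2.7 150.    1.7] spin -0.002262707171094558 yaw 1.565 tcp [0.444  0.2967 0.2365] ty [ 0. -0. -1.] j7 0.95 clk 38.17
```

View pics/m9.png

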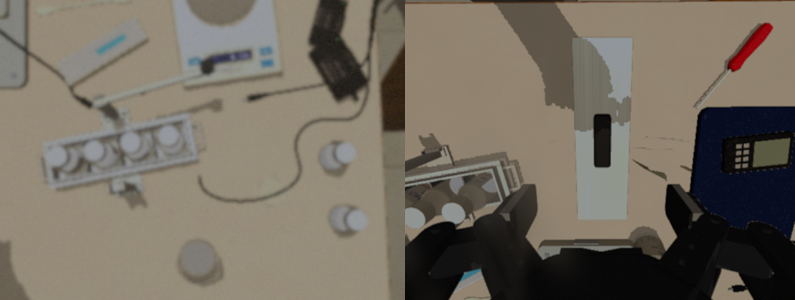

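All four pockets are filled and upright, two bottles are left on the bench, and the lid is standing where I left it. Regripping the lid.

```bash

python3 -m inch '{"xyz":[[2.7,30,1.7],[0,35,0],[0,35,0],[0,30,0],[0,10,0]],"spin":[-0.002,0,0,0,0]}' -0.3
python3 -m inch '{"xyz":[[0,5,0],[0,4,0],[0,0,0],[0,0,0]],"spin":[0,0,0,0]}'
python3 -m inch '{"xyz":[[0,0,0],[0,0,0],[0,0,0],[0,0,0],[0,0,0]],"spin":[0,0,0,0,0]}' 1
python3 -m inch '{"xyz":[[0,0,0],[0,0,0]],"spin":[0,0]}' 1
python3 -m inch '{"xyz":[[0,-5,0],[0,-20,0],[0,-40,0],[0,-40,0],[0,-40,0]],"spin":[0,0,0,0,0]}'
python3 -m inch '{"xyz":[[0,-15,0],[0,0,0],[0,0,0]],"spin":[0,0,0]}'
python3 - <<'E'
from h import *
go([.5250,.1862,.25],.179)
E
```

```text
clock: 38.58
eef_pos: [0.4397, 0.2977, 0.0925]
ee_rot: [-1.21, -1.201, 1.213]
contact_force: [-1.5, 0.3, -0.3]
opening: 0.0556
clock: 38.92
eef_pos: [0.4433, 0.3002, 0.089]
ee_rot: [-1.21, -1.21, 1.206]
contact_force: [0.6, -0.4, 0.5]
opening: 0.0553
clock: 39.33
eef_pos: [0.4428, 0.2994, 0.0887]
ee_rot: [-1.21, -1.209, 1.207]
contact_force: [-1.2, -2.1, 4.9]
opening: 0.0222
clock: 39.5
eef_pos: [0.4428, 0.2994, 0.0887]
ee_rot: [-1.21, -1.209, 1.207]
contact_force: [-1.3, -1.3, 6.4]
opening: 0.0221
clock: 39.92
eef_pos: [0.4415, 0.2989, 0.2339]
ee_rot: [-1.21, -1.207, 1.209]
contact_force: [1.2, 0.5, -3.4]
opening: 0.0223
clock: 40.17
eef_pos: [0.442, 0.2995, 0.2478]
ee_rot: [-1.21, -1.209, 1.207]
contact_force: [1.1, 0.4, -4.8]
opening: 0.0219
shift [-113.2   -2.3  -83.2] spin 1.3905004192739163 yaw 1.5695 tcp [0.442  0.2995 0.2478] ty [ 0.001  0.001 -1.   ] j7 0.95 clk 40.17
```

```bash

python3 -m inch '{"xyz":[[0,0,0],[0,0,0],[0,0,0],[0,0,0],[0,0,0]],"spin":[0.1,0.12,0.12,0.12,0.12]}' >/dev/null
python3 -m inch '{"xyz":[[0,0,0],[0,0,0],[0,0,0],[0,0,0],[0,0,0]],"spin":[0.12,0.12,0.12,0.12,0.12]}' >/dev/null
python3 -m inch '{"xyz":[[0,0,0],[0,0,0],[0,0,0],[0,0,0]],"spin":[0.12,0.0905,0,0]}'
python3 - <<'E'
from h import *
go([.5238,.1893,.25],.179)
E
```

```text
clock: 41.33
eef_pos: [0.4411, 0.2988, 0.2454]
ee_rot: [-1.569, -0.14, 0.145]
contact_force: [0.7, -0.2, -2.7]
opening: 0.0219
shift [  61.5   -4.5 -122.7] spin 0.0026969311393651996 yaw 0.1817 tcp [0.4411 0.2988 0.2454] ty [-0.003 -0.003 -1.   ] j7 -0.39 clk 41.33
```

```bash

python3 -m inch '{"xyz":[[8,0,-15],[14,0,-28],[14,0,-28],[14,0,-28],[11.5,0,-23.7]],"spin":[0.003,0,0,0,0]}'
python3 -m inch '{"xyz":[[0,0,0],[0,0,-20],[0,0,-30],[0,0,-30],[0,0,-30]],"spin":[0,0,0,0,0]}'
python3 -m inch '{"xyz":[[0,0,-30],[0,0,-30],[0,0,-20],[0,0,0],[0,0,0]],"spin":[0,0,0,0,0]}'
python3 -m inch '{"xyz":[[0,0,0],[0,0,0]],"spin":[0,0]}'
python3 - <<'E'
from h import *
go([.5594,-.0077,.1267],.179)
E
```

```text
clock: 41.75
eef_pos: [0.5249, 0.1871, 0.2465]
ee_rot: [-1.568, -0.138, 0.14]
contact_force: [0.6, 0.3, -3.3]
opening: 0.0219
clock: 42.17
eef_pos: [0.5429, 0.0802, 0.2464]
ee_rot: [-1.567, -0.139, 0.142]
contact_force: [0.6, -0.6, -2.4]
opening: 0.0219
clock: 42.58
eef_pos: [0.557, 0.0011, 0.2466]
ee_rot: [-1.567, -0.136, 0.138]
contact_force: [0.5, 1.0, -4.0]
opening: 0.0219
clock: 42.75
eef_pos: [0.5572, 0.004, 0.2469]
ee_rot: [-1.566, -0.14, 0.141]
contact_force: [0.3, 1.1, -2.5]
opening: 0.022
shift [  0.2 120.2 -12. ] spin -0.00012270722448715077 yaw 0.1789 tcp [0.5572 0.004  0.2469] ty [-0.001  0.001 -1.   ] j7 0.26 clk 42.75
```

```bash

python3 -m inch '{"xyz":[[0,0,-12],[0,25,0],[0,30,0],[0,25,0],[0,12,0]],"spin":[0,0,0,0,0]}'
python3 -m inch '{"xyz":[[0,0,0],[0,0,0],[0,0,0]],"spin":[0,0,0]}'
python3 - <<'E'
from h import *
go([.5594,-.0077,.1267],.179)
E
```

```text
clock: 43.17
eef_pos: [0.5577, -0.0094, 0.1525]
ee_rot: [-1.567, -0.135, 0.143]
contact_force: [0.0, 0.1, -3.4]
opening: 0.0218
clock: 43.42
eef_pos: [0.561, -0.0095, 0.157]
ee_rot: [-1.567, -0.14, 0.136]
contact_force: [0.2, 0.6, -2.5]
opening: 0.0222
shift [-1.3 30.3  2.1] spin -0.0028335853728675975 yaw 0.1762 tcp [ 0.561  -0.0095  0.157 ] ty [ 0.003  0.    -1.   ] j7 0.34 clk 43.42
```

```bash

python3 -m inch '{"xyz":[[-1.3,3,2],[0,5,0],[0,5,0],[0,5,0],[0,0,0]],"spin":[-0.003,0,0,0,0]}'
python3 -m inch '{"xyz":[[0,3,0],[0,3,0],[0,3,0],[0,0,0]],"spin":[0,0,0,0]}'
python3 -m inch '{"xyz":[[0,2,0],[0,1,0],[0,0,0]],"spin":[0,0,0]}'
```

```text
clock: 43.83
eef_pos: [0.5572, -0.0076, 0.1364]
ee_rot: [-1.566, -0.139, 0.142]
contact_force: [-0.9, -0.6, -3.4]
opening: 0.0222
clock: 44.17
eef_pos: [0.5576, -0.0077, 0.1278]
ee_rot: [-1.566, -0.14, 0.141]
contact_force: [0.1, 1.1, -2.0]
opening: 0.0219
clock: 44.42
eef_pos: [0.5583, -0.0077, 0.1269]
ee_rot: [-1.565, -0.141, 0.14]
contact_force: [-3.7, 0.0, 7.4]
opening: 0.022
```

```bash

python3 -m inch '{"xyz":[[0,0,0],[0,0,0],[0,0,0],[0,0,0],[0,0,0]],"spin":[0,0,0,0,0]}' -0.3
python3 -m inch '{"xyz":[[0,-20,0],[0,-40,0],[0,-40,0],[0,-40,0],[0,-40,0]],"spin":[0,0,0,0,0]}'
python3 -m inch '{"xyz":[[0,0,0],[0,0,0]],"spin":[0,0]}' -1
python3 - <<'E'
from h import *
go([.6721,-.1665,.29],.2164)
E
```

```text
clock: 44.83
eef_pos: [0.5581, -0.0077, 0.1255]
ee_rot: [-1.566, -0.141, 0.14]
contact_force: [0.3, -1.3, 0.4]
opening: 0.0554
clock: 45.25
eef_pos: [0.5576, -0.0079, 0.3074]
ee_rot: [-1.566, -0.14, 0.14]
contact_force: [2.1, -0.4, -1.0]
opening: 0.0552
clock: 45.42
eef_pos: [0.5594, -0.0077, 0.308]
ee_rot: [-1.565, -0.145, 0.136]
contact_force: [-0.8, 0.3, -1.5]
opening: 0.0779
shift [  82.6   18.5 -176.3] spin -0.03749625228169462 yaw 0.1789 tcp [ 0.5594 -0.0077  0.308 ] ty [ 0.005  0.001 -1.   ] j7 0.25 clk 45.42
```

```bash

python3 -m inch '{"xyz":[[14,0,-30],[14,0,-30],[14,0,-30],[14,0,-30],[14,0,-30]],"spin":[0,0,0,0,0]}' >/dev/null
python3 -m inch '{"xyz":[[12.6,10,-26.3],[0,8.5,0],[0,0,0],[0,0,0],[0,0,0]],"spin":[0,-0.0375,0,0,0]}' 
python3 - <<'E'
from h import *
s=robot.get_state();C=cam("wrist",s);W=snapshot("wrist");cv2.imwrite("pics/w10.png",W)
m=W.max(2)<60;X=s["eef_pos"].copy();X[2]=.208;p=proj(C,X);print("axis",p)
x,y=p.astype(int)
for c,a in blobs(m[y-60:y+45,x-60:x+60],(x-60,y-60)): print(c.round(1),a,ray(C,c,.205).round(4))
go([.6721,-.1665,.163],.2164)
E
```

```text
clock: 46.25
eef_pos: [0.6704, -0.1653, 0.2865]
ee_rot: [-1.563, -0.169, 0.171]
contact_force: [-0.2, 0.4, 0.3]
opening: 0.0854
axis [283.10738717 211.1087149 ]
[308.9 201.7] 127 [ 0.6897 -0.1536  0.205 ]
[281.9 207.4] 580 [ 0.6689 -0.1632  0.205 ]
[257.8 232.3] 164 [ 0.6536 -0.1891  0.205 ]
[310.1 232.6] 49 [ 0.6973 -0.1798  0.205 ]
shift [  1.1 124.1  -1.7] spin 0.000814080372708359 yaw 0.2172 tcp [ 0.6706 -0.1652  0.2871] ty [ 0.     0.001 -1.   ] j7 0.62 clk 46.3
```

View pics/w10.png

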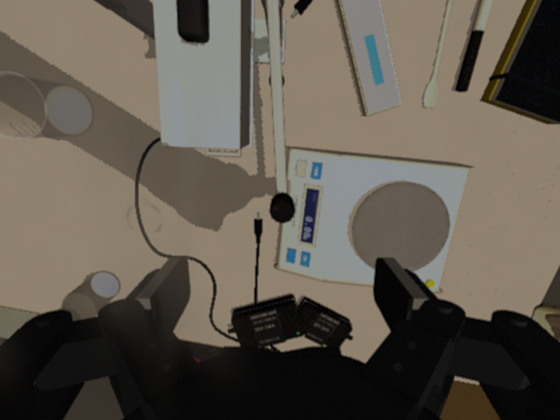

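The lid is on, and the knob is at (282,208), about 2 mm from the tool axis at (283,211). Grip, lift, then swing back.

```bash

python3 -m inch '{"xyz":[[-1,25,1.5],[0,35,0],[0,30,0],[0,20,0],[0,10,0]],"spin":[0,0,0,0,0]}' -0.3
python3 -m inch '{"xyz":[[0,2,0],[0,0,0],[0,0,0]],"spin":[0,0,0]}'
python3 -m inch '{"xyz":[[0,0,0],[0,0,0],[0,0,0],[0,0,0],[0,0,0]],"spin":[0,0,0,0,0]}' 1
python3 -m inch '{"xyz":[[0,0,0],[0,0,0]],"spin":[0,0]}' 1
python3 - <<'E'
from h import *
go([.6721,-.1665,.163],.2164)
E
```

```text
clock: 46.72
eef_pos: [0.6679, -0.1632, 0.1645]
ee_rot: [-1.562, -0.168, 0.173]
contact_force: [-0.5, 0.1, -0.1]
opening: 0.0554
clock: 46.97
eef_pos: [0.6705, -0.1653, 0.167]
ee_rot: [-1.565, -0.173, 0.168]
contact_force: [0.1, -0.4, -0.1]
opening: 0.056
clock: 47.38
eef_pos: [0.6698, -0.1656, 0.1657]
ee_rot: [-1.565, -0.171, 0.169]
contact_force: [-0.1, -0.7, 0.1]
opening: 0.0199
clock: 47.55
eef_pos: [0.6696, -0.1657, 0.1654]
ee_rot: [-1.565, -0.17, 0.169]
contact_force: [0.5, -0.8, 1.0]
opening: 0.0197
shift [ 2.2  2.4 -1.3] spin -0.00040471748032633315 yaw 0.216 tcp [ 0.6696 -0.1657  0.1654] ty [ 0.001 -0.001 -1.   ] j7 0.66 clk 47.55
```

```bash

python3 -m inch '{"xyz":[[0,-8,2],[0,-12,3],[0,-12,4],[0,-12,5],[0,0,0]],"spin":[0,0,0,0,0]}'
python3 -m inch '{"xyz":[[0,0,0],[0,0,0]],"spin":[0,0]}'
```

```text
clock: 47.97
eef_pos: [0.6675, -0.1455, 0.2113]
ee_rot: [-1.558, -0.175, 0.171]
contact_force: [1.3, 5.9, -4.8]
opening: 0.0193
clock: 48.13
eef_pos: [0.6672, -0.1465, 0.2097]
ee_rot: [-1.559, -0.173, 0.171]
contact_force: [1.3, 4.8, -5.3]
opening: 0.0195
```

```bash

python3 -m inch '{"xyz":[[-10,0,0.3],[-15.6,0,0.8],[-15.6,0,0.8],[-15.6,0,0.8],[-15.6,0,0.8]],"spin":[0.064,0.1,0.1,0.1,0.1]}'
python3 -m inch '{"xyz":[[-15.6,0,0.8],[-15.6,0,0.8],[-15.6,0,0.8],[-15.6,0,0.8],[-15.6,0,0.8]],"spin":[0.1,0.1,0.1,0.1,0.1]}'
python3 -m inch '{"xyz":[[-15.6,0,0.8],[-15.6,0,0.8],[-15.6,0,0.8],[-15.6,0,0.8],[0,0,0]],"spin":[0.1,0.1,0.1,0.1,0]}'
python3 - <<'E'
from h import *
p=np.array([.6263,.004]);s=robot.get_state();d=s["eef_pos"][:2]-p
R=Ro.from_rotvec(s["ee_rot"]).as_matrix()
print("r",np.hypot(*d),"swing",(np.arctan2(d[1],d[0])-.178+np.pi)%(2*np.pi),"yaw",np.arctan2(R[1,0],R[0,0]),"want",.178-np.pi/2)
E
```

```text
clock: 48.55
eef_pos: [0.5951, -0.1489, 0.2102]
ee_rot: [-1.56, 0.196, -0.201]
contact_force: [2.6, 0.4, -2.9]
opening: 0.0196
clock: 48.97
eef_pos: [0.5261, -0.1151, 0.2106]
ee_rot: [-1.49, 0.588, -0.593]
contact_force: [-0.8, -6.5, 0.6]
opening: 0.0196
clock: 49.38
eef_pos: [0.4858, -0.0635, 0.2091]
ee_rot: [-1.382, 0.902, -0.892]
contact_force: [-8.8, -9.5, 3.3]
opening: 0.0193
r 0.15589462628714548 swing 0.27011912770197544 yaw -1.1533739176477176 want -1.3927963267948966
```

```bash

python3 -m inch '{"xyz":[[-12.5,0,0.5],[-12.5,0,0.5],[-12.5,0,0.5],[0,0,0],[0,0,0]],"spin":[0.08,0.08,0.08,0,0]}'
python3 - <<'E'
from h import *
p=np.array([.6263,.004]);s=robot.get_state();d=s["eef_pos"][:2]-p
print("r",np.hypot(*d),"swing",(np.arctan2(d[1],d[0])-.178+np.pi)%(2*np.pi))
go([.4728,-.0236,.21],.178-np.pi/2)
E
```

```text
clock: 49.8
eef_pos: [0.474, -0.0275, 0.2087]
ee_rot: [-1.296, 1.082, -1.067]
contact_force: [-13.3, -5.1, 4.6]
opening: 0.0198
r 0.15553255114875672 swing 0.02623979959717282
shift [-4.1 -1.3 -0.5] spin 0.004389634527175668 yaw -1.3884 tcp [ 0.474  -0.0275  0.2087] ty [-0.011  0.001 -1.   ] j7 -1.15 clk 49.8
```

```bash

python3 -m inch '{"xyz":[[-4,0,-3],[0,0,0],[0,0,0]],"spin":[0.004,0,0]}'
python3 - <<'E'
from h import *
p=np.array([.6263,.004]);s=robot.get_state();d=s["eef_pos"][:2]-p
print("r",np.hypot(*d),"swing",(np.arctan2(d[1],d[0])-.178+np.pi+1)%(2*np.pi)-1)
E
```

```text
clock: 50.05
eef_pos: [0.4739, -0.0247, 0.2095]
ee_rot: [-1.289, 1.08, -1.076]
contact_force: [-4.8, -5.2, 0.3]
opening: 0.0192
r 0.15503807223421034 swing 0.008169328091645056
```

```bash

python3 -m inch '{"xyz":[[-1.2,8,-3],[0,10,-3],[0,8,-2.5],[0,0,0]],"spin":[0,0,0,0]}'
python3 -m inch '{"xyz":[[0,6,-1.5],[0,6,-1],[0,0,0]],"spin":[0,0,0]}'
python3 - <<'E'
from h import *
p=np.array([.6263,.004]);s=robot.get_state();d=s["eef_pos"][:2]-p
print("r",np.hypot(*d),"swing",(np.arctan2(d[1],d[0])-.178+np.pi+1)%(2*np.pi)-1,s["wrist_torque"])
E
```

```text
clock: 50.38
eef_pos: [0.4618, -0.0236, 0.1816]
ee_rot: [-1.294, 1.085, -1.069]
contact_force: [-11.9, -1.9, 5.5]
opening: 0.0195
clock: 50.63
eef_pos: [0.4589, -0.0238, 0.1696]
ee_rot: [-1.295, 1.085, -1.067]
contact_force: [-13.3, -2.0, 3.3]
opening: 0.0195
r 0.16970257164573888 swing -0.013444471119189227 [-0.40760623  2.47237354  0.15993773]
```

```bash

python3 -m inch '{"xyz":[[0,3,-1],[0,1,0],[0,0,0]],"spin":[0,0,0]}'
python3 -m inch '{"xyz":[[0,0,0],[0,0,0],[0,0,0],[0,0,0],[0,0,0]],"spin":[0,0,0,0,0]}' -1
python3 -m inch '{"xyz":[[0,-15,0],[0,-30,0],[0,-40,0],[0,-40,0],[0,-40,0]],"spin":[0,0,0,0,0]}'
python3 -m inch '{"xyz":[[0,0,-35],[0,0,-20],[0,0,0],[0,0,0]],"spin":[0,0,0,0]}'
python3 - <<'E'
from h import *
s=robot.get_state();C=cam("wrist",s);W=snapshot("wrist");S=snapshot("scene")
cv2.imwrite("pics/m11.png",np.hstack([cv2.resize(W,(400,300)),cv2.resize(S[150:300,180:380],(400,300))]))
E
```

```text
clock: 50.88
eef_pos: [0.4583, -0.0239, 0.1663]
ee_rot: [-1.294, 1.085, -1.067]
contact_force: [-13.7, -1.4, 4.6]
opening: 0.0193
clock: 51.3
eef_pos: [0.4642, -0.0243, 0.1674]
ee_rot: [-1.288, 1.075, -1.076]
contact_force: [0.1, -0.2, -0.4]
opening: 0.0787
clock: 51.72
eef_pos: [0.4633, -0.0252, 0.3338]
ee_rot: [-1.288, 1.077, -1.077]
contact_force: [1.5, 0.9, -0.1]
opening: 0.0858
clock: 52.05
eef_pos: [0.4093, -0.0343, 0.3325]
ee_rot: [-1.285, 1.076, -1.074]
contact_force: [0.6, 0.3, 0.4]
opening: 0.0854
```

View pics/m11.png

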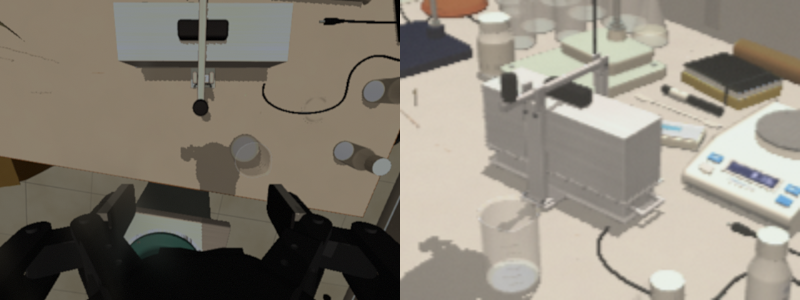

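The bar lies level between the tines at (203,80) in the wrist half. In the scene view its knob is at about (235,193) px, against (236,193) at the start. The lid is fully down, and the beaker and case are where they were. Handing in.

```bash
python3 -c "
from bench import robot
print(robot.job_done(), robot.get_state()['contact_force'])"
```

```text
the job is handed in; nothing more can be done
the job is handed in; nothing more can be done
```

The carrier is packed and latched, with four bottles in it, and I handed the job in at about 52 s of the 208 s allowed.

- **Opening:** I lifted the latch bar out of the keeper, swung it aside to the carrier's -y side, and stood the lid upright on the bench to the left.
- **Bottles:** Pockets 3 and 4 were already full. I put two bench bottles in pockets 1 and 2, and the other two stayed standing on the bench.
- **Closing:** I put the lid back on the ledge, swung the bar back over the keeper and lowered it into the notch.

**Last checks**
- The lid met the ledge at a tool height of 126.9 mm; I expected 126.7 mm.
- The bar is level between the tines. Its knob is within about 2 pixels of its starting place in the scene view.
- The beaker and thermometer case look unmoved, though I judged that by eye and did not measure it.
- The robot was clear of everything when I handed in.

**Slips along the way**
- **Lid:** My first grip closed on nothing. The real fingertips sit about 15–20 mm behind the reported tool point, so I went lower and gripped it.
- **Bar:** The first grip on its knob held only the rounded top, but it did not slip. The force reading peaked at about 18 N during that first lift.

I viewed 16 pictures, two over the budget of 14.

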